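Turn the covers window-up and clear the deburring bench

TASK

Finish the batch at the deburring bench. Take the steel scoop tray by its grip, tip all its offcuts into the round pink basket and set the empty tray back down flat on the bench; and lay every sensor cover that is there (two or three) on the drying board, wholly on it, flat and side by side, with its round dark window up: some lie upside down, open side up, and must be turned over first. Leave the tools and other things on the bench where they are.

Things in the scene. Friction and masses are not known exactly. Their poses are not given: they have to be found in the camera images.
- cover1: Sensor cover: off-white plastic box shell, 56 (x) x 42 (y) x 28 mm (z), 4 mm walls, 70 g; closed flat face with a dark round window on one side, open and hollow on the other. Origin: centre of the open side; z points from there out through the face: z up = right way up, z down = upside down (origin then 28 mm above what it lies on). Can stand on its ends and sides. On the bench at the robot's right, any yaw.
- cover1_window (a point): On that cover's closed face, 12 mm from the face's centre along its x: middle of the flush round dark window, 22 mm across. Axes as the cover. Absent if the cover is (two or three covers are there).
- cover2: Sensor cover: off-white plastic box shell, 56 (x) x 42 (y) x 28 mm (z), 4 mm walls, 70 g; closed flat face with a dark round window on one side, open and hollow on the other. Origin: centre of the open side; z points from there out through the face: z up = right way up, z down = upside down (origin then 28 mm above what it lies on). Can stand on its ends and sides. On the bench at the robot's right, any yaw.
- cover2_window (a point): On that cover's closed face, 12 mm from the face's centre along its x: middle of the flush round dark window, 22 mm across. Axes as the cover. Absent if the cover is (two or three covers are there).
- cover3: Sensor cover: off-white plastic box shell, 56 (x) x 42 (y) x 28 mm (z), 4 mm walls, 70 g; closed flat face with a dark round window on one side, open and hollow on the other. Origin: centre of the open side; z points from there out through the face: z up = right way up, z down = upside down (origin then 28 mm above what it lies on). Can stand on its ends and sides. On the bench at the robot's right, any yaw.
- cover3_window (a point): On that cover's closed face, 12 mm from the face's centre along its x: middle of the flush round dark window, 22 mm across. Axes as the cover. Absent if the cover is (two or three covers are there).
- board: Drying board: fixed flat plate, aluminium edge with grey felt top, 100 (its x) x 250 (its y) x 8 mm high, no walls, at the robot's left. Origin: centre of its underside; its top is 8 mm above the origin.
- tray: Loose scoop tray of polished sheet steel, 220 g empty: floor 110 (x) x 90 (y) x 4 mm, walls 22 mm high on three sides, open at the front (-x end). An upright black grip block, 48 (x) x 16 (y) x 60 mm high, stands behind its rear wall, x = +55 to +103 mm. Origin: centre of the floor's underside. Offcuts stay put while it is level and slide off once it slopes 30 degrees or more, front down.
- tray_grip (a point): Middle of the tray's grip block, 42 mm above the tray's underside and 80 mm behind its centre, to be pinched across its 16 mm thickness (tray y); axes as the tray.
- tray_lip (a point): Middle of the tray's open front edge, on the upper side of its floor, 55 mm in front of its centre; axes as the tray.
- offcut1: Loose whitish plastic offcut, a stepped chunk 20 (x) x 16 (y) x 15 mm high, 12 g; origin: centre of its underside as it starts. Three to five of them lie on the tray at the start.
- offcut2: Loose whitish plastic offcut, a stepped chunk 20 (x) x 16 (y) x 15 mm high, 12 g; origin: centre of its underside as it starts. Three to five of them lie on the tray at the start.
- offcut3: Loose whitish plastic offcut, a stepped chunk 20 (x) x 16 (y) x 15 mm high, 12 g; origin: centre of its underside as it starts. Three to five of them lie on the tray at the start.
- offcut4: Loose whitish plastic offcut, a stepped chunk 20 (x) x 16 (y) x 15 mm high, 12 g; origin: centre of its underside as it starts. Three to five of them lie on the tray at the start.
- offcut5: Loose whitish plastic offcut, a stepped chunk 20 (x) x 16 (y) x 15 mm high, 12 g; origin: centre of its underside as it starts. Three to five of them lie on the tray at the start.
- basket: Round pink scrap basket, fixed: 160 mm across the rim, 152 mm at the foot, 70 mm high, 4 mm wall, open on top, floor 5 mm thick. Origin: centre of its underside.
- sanding_block: Bystander: dark sanding block 90 x 36 x 22 mm; leave it alone. Origin: centre of its underside.
- scour_pad: Bystander: dark red domed scouring pad, 54 mm across, 30 mm high; leave it alone. Origin: centre of its underside.
- marker: Bystander: black marker pen 130 (x) x 16 x 16 mm; leave it alone. Origin: centre of its underside.
- jar: Bystander: small lidded jar 52 mm across, 45 mm high; leave it alone. Origin: centre of its underside.
- needle_file: Bystander: black-handled file about 170 mm long lying along its x; leave it alone. Origin: centre of its underside.
- steel_rule: Bystander: thick steel rule 20 x 200 (y) x 6 mm; leave it alone. Origin: centre of its underside.

How it is judged:
By the outcome, as a careful person would: the job done as asked, in the order asked, and still so for the second after the job is handed in, with the robot touching nothing.
Of cover1, cover2, cover3 only 2 to 3 are there at a start; the rules pass over those that are not, and their reading is None.
Of offcut1, offcut2, offcut3, offcut4, offcut5 only 3 to 5 are there at a start; the rules pass over those that are not, and their reading is None.
At some moment in a run one of cover1, cover2, cover3 may be knocked a few centimetres aside while the robot is not near it.
It also fails if it takes over 210 s, if anything falls off the work surface, if the arm or the gripper's body presses on something with over 40 N, if the wrist force passes 120 N, or if a joint passes its speed limit or range.

ROBOT

A 6-joint arm with a two-finger parallel gripper is mounted at the origin on the work surface. World frame = base frame: x ahead of the robot, y to its left, z up, the work surface at z = 0. Lengths are in m, angles in rad, forces in N, time in s.
With the tool pointing down it reaches from about 0.35 to 0.975 m from the base axis. Payload 4.9 kg.
Tool frame: the origin (TCP) lies at the very end of the fingers, on their centre line; the grasp point (between the pads) lies 19 mm behind it; z points along the fingers, y is the line along which they close (so a half turn about z gives the same grasp; the last joint's range is limited). The gripper opens to 85 mm and grips with 20 to 120 N. Pads are 22 mm wide; open, the fingers measure 114 mm over their backs; the gripper's body (76 mm by 85 mm) begins 54 mm behind the grasp point. The pads swing forward as they close: fully open they stand 13 mm farther back than shut.
Start: joints at [1.047, 0.053, 1.613, -0, 1.476, -0.119], TCP at [0.246, 0.574, 0.231] pointing down, gripper open.
Joint ranges: [-3.01, 3.01], [-1.01, 2.22], [0.06, 2.58], [-1.02, 4.17], [0.09, 2.62], [-3.14, 3.14]. Speed limits (rad/s): [2.57, 2.57, 3.14, 3.14, 3.14, 3.14].

INTERFACE

Orientations are given as a rotation vector (axis times angle).
In Python, from station import ctrl, imaging gives the robot as it stands.
- The arm moves only by the tool play_rows, never from a script. Its argument "series" is a list of rows, each a list of 3 entries, a list of its own where there are three numbers: the opening, from 0 (shut) to 1 (fully open), then the shift along the tool's x, y, z each as a share of 0.05 m, from -1 to 1, then the turn, a rotation vector about the tool's x, y, z each as a share of 8 degrees, from -1 to 1. In form: [[grip, [dx, dy, dz], [ax, ay, az]], ...]. A call has 1 to 8 rows; each row shifts and turns the commanded pose from where the row before left it, along the tool's axes as they then stand; what a row does not reach is not made up. A row lasts 1/8 s, in which the tool goes at most 62.5 mm and 10.7 degrees, less where a joint would pass 70% of its speed; a pose out of reach is approached as far as the arm can. A call with a number of a shift or a turn outside -1 to 1 is refused whole. A call with a gripper value outside its range is refused whole. The fingers move at their own pace and stop on an object; "force" is the grip in N (left out, the last holds). Time passes only in rows, so rows that do not move let the fingers close. It gives the time, the measured TCP pose, the force, the opening and the grip force at its end, in the units of the state.
- ctrl.get_obs(): the state, without advancing time (a new reading comes with each control period).
- imaging.get_image(name): name is "scene" or "top"; returns a dict with "color" (420x560x3 uint8, blue, green, red), "fx", "fy", "cx", "cy" (pixels), "extrinsics" (4x4, takes a point from world to camera coordinates). Camera axes: x right, y down, z forward; pixel columns grow to the right and rows downward; lengths in m; the calibration is good to about 2 mm. A picture is of the moment at which its call begins. There is no depth.
- ctrl.finish_job(): hands the job in; it is judged then, once.
The state is a dict: "t": time; "q": joint angles; "dq": joint speeds; "effort": joint torques, N m; "tool_pos": TCP position; "tool_rot": TCP orientation; "contact_force": force on the tool from outside, world axes, zero at the start; "wrist_torque": the same for the moment, N m; "opening": finger opening in m; "grip_force": force on a finger pad.
Only numpy, scipy, OpenCV 4.12 (cv2) and the standard library are available. Lean on these libraries where they do the work, as an engineer would, in place of code of your own. Each camera call takes 0.05 s, during which the arm holds its last target. There are 200 camera calls.

## Working session

There is one attempt and no reset: what is moved stays moved. The work goes in short steps, Python scripts to look and compute and a tool call to move; the robot and the scene stay as the last step left them, time stands still between calls to the robot, and variables do not carry over. Pictures are saved under pics/ and viewed, at most 14 in all, crops included, and the job is handed in when it is done.

Besides the shell and the picture viewer there is one more tool, called after "Emit:" as a command line: name --argument value ..., lists and objects as JSON in quotes. play_rows: Moves the arm, as the interface text tells. Shift numbers are shares of 0.05 m and turn numbers shares of 8 degrees, none past 1 either way. Its arguments: {"type":"object","properties":{"series":{"type":"array"},"force":{"type":"number"}},"required":["series"]}

```bash
ls; mkdir -p pics
python3 - <<'E'
from station import ctrl, imaging
import cv2
for n in("scene","top"):
    d=imaging.get_image(n); cv2.imwrite(f"pics/{n}0.png",d["color"]); print(n,d["fx"],d["fy"],d["cx"],d["cy"]); print(d["extrinsics"].round(4).tolist() if hasattr(d["extrinsics"],'round') else d["extrinsics"])
print(ctrl.get_obs())
E
```

```text
pics
scene 534.6290040972048 534.6290040972048 285.59476291776434 224.2570366674892
[[-0.58, 0.8146, 0.0054, 0.4406], [0.4642, 0.336, -0.8195, -0.2022], [-0.6694, -0.4728, -0.573, 1.6124], [0.0, 0.0, 0.0, 1.0]]
top 516.5305818540002 516.5305818540002 283.33666702460533 211.8818897553389
[[0.0235, -0.9996, 0.0135, -0.1193], [-0.9932, -0.0249, -0.1137, 0.5703], [0.114, -0.0107, -0.9934, 1.4708], [0.0, 0.0, 0.0, 1.0]]
{'t': 0.1, 'q': array([ 1.04701814e+00,  5.33087485e-02,  1.61417462e+00, -1.45486741e-06,
        1.47602343e+00, -1.19011920e-01]), 'dq': array([ 0.00022745, -0.003167  , -0.00379378, -0.00146394, -0.00054935,
        0.00064285]), 'effort': array([ 1.11659043e-03, -3.94899702e+01, -3.71365857e+01, -1.08859313e-04,
        3.79124001e-03,  3.44860268e-05]), 'tool_pos': array([0.24584323, 0.57398969, 0.23016416]), 'tool_rot': array([-6.31352185e-01, -3.07688162e+00,  2.85295271e-03]), 'contact_force': array([ 0.06788496,  0.26057014, -0.69821067]), 'wrist_torque': array([ 0.02507052,  0.06227854, -0.0171099 ]), 'grip_force': 0.0, 'opening': 0.08527989289029482}
```

View pics/top0.png

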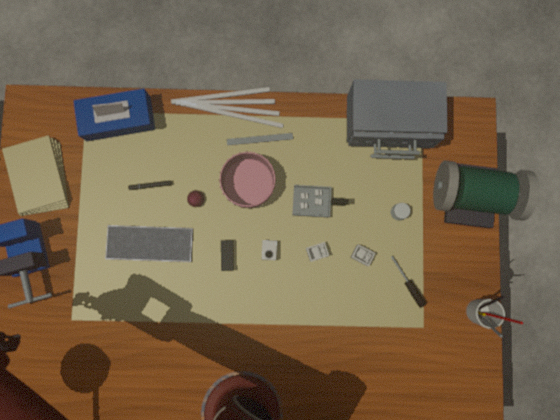

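View pics/scene0.png

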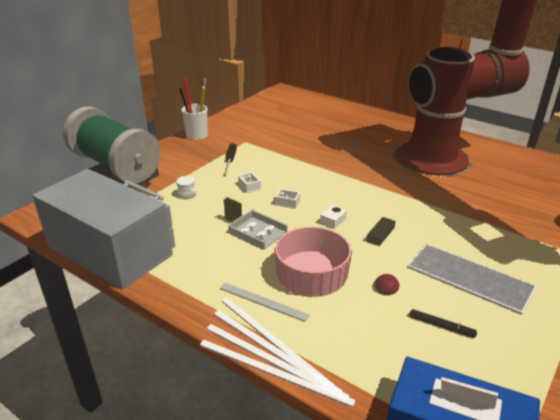

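The top view shows three covers at (270,250) with its window up, and at (318,252) and (363,255), probably both open side up. The tray is at (313,202) with its grip at (341,202), the basket at (248,180) and the board at (150,243). Next I'll measure them.

```bash
cat > h.py <<'E'
import numpy as np, cv2
from station import ctrl, imaging
from scipy.spatial.transform import Rotation as R
def grab(n):
    d=imaging.get_image(n); return d
def ray(d,u,v,z):
    E=np.array(d["extrinsics"]);Rm=E[:3,:3];c=-Rm.T@E[:3,3]
    r=Rm.T@np.array([(u-d["cx"])/d["fx"],(v-d["cy"])/d["fy"],1.])
    return c+r*(z-c[2])/r[2]
def proj(d,p):
    E=np.array(d["extrinsics"]);q=E[:3,:3]@np.asarray(p,float)+E[:3,3]
    return np.array([d["fx"]*q[0]/q[2]+d["cx"],d["fy"]*q[1]/q[2]+d["cy"]])
def blobs(mask,amin=20):
    cs,_=cv2.findContours(mask.astype(np.uint8),cv2.RETR_EXTERNAL,cv2.CHAIN_APPROX_NONE)
    return [c for c in cs if cv2.contourArea(c)>amin]
def rect(d,c,z):
    p=np.array([ray(d,u,v,z)[:2] for u,v in c[:,0]],np.float32)
    (x,y),(w,h),a=cv2.minAreaRect(p)
    if w<h: w,h,a=h,w,a+90
    return np.round([x,y,w,h,(a+90)%180-90],4)
E
python3 - <<'E'
from h import *
d=grab("top"); im=d["color"]
cr=im[165:285,225:430]; cv2.imwrite("pics/c0.png",cv2.resize(cr,None,fx=3.8,fy=3.8,interpolation=cv2.INTER_CUBIC))
s=grab("scene"); cr=s["color"][165:260,210:400]; cv2.imwrite("pics/c1.png",cv2.resize(cr,None,fx=4.2,fy=4.2,interpolation=cv2.INTER_CUBIC))
hsv=cv2.cvtColor(im,cv2.COLOR_BGR2HSV)
lo=(hsv[...,1]<75)
win=np.zeros_like(lo);win[165:285,90:430]=1
for nm,m in(("grey",lo&(hsv[...,2]>60)),("dark",hsv[...,2]<55),("pink",((hsv[...,0]>165)|(hsv[...,0]<8))&(hsv[...,1]>60)&(hsv[...,2]>110))):
    w=win.copy()
    if nm=="pink": w[140:285,90:430]=1
    for c in blobs(m&w,30):
        print(nm,cv2.boundingRect(c),cv2.contourArea(c),rect(d,c,{"grey":.028,"dark":.03,"pink":.07}[nm]))
for p in[(270,250),(318,252),(363,255),(313,202)]: print(p,hsv[p[1],p[0]])
E
```

```text
grey (386, 252, 23, 32) 82.5 [ 4.22300e-01 -4.37400e-01  1.03800e-01  1.93000e-02  3.53298e+01]
grey (389, 202, 22, 20) 293.0 [ 5.83400e-01 -4.46000e-01  6.22000e-02  5.61000e-02 -8.85515e+01]
grey (90, 165, 286, 120) 26338.0 [ 5.35400e-01  4.42000e-02  8.33400e-01  3.48000e-01 -8.86738e+01]
pink (220, 152, 56, 55) 1556.5 [ 6.59900e-01 -1.40000e-03  1.58800e-01  1.53700e-01 -4.84424e+01]
(270, 250) [ 21  28 126]
(318, 252) [ 26  25 155]
(363, 255) [ 24  26 149]
(313, 202) [ 36  21 121]
```

View pics/c0.png

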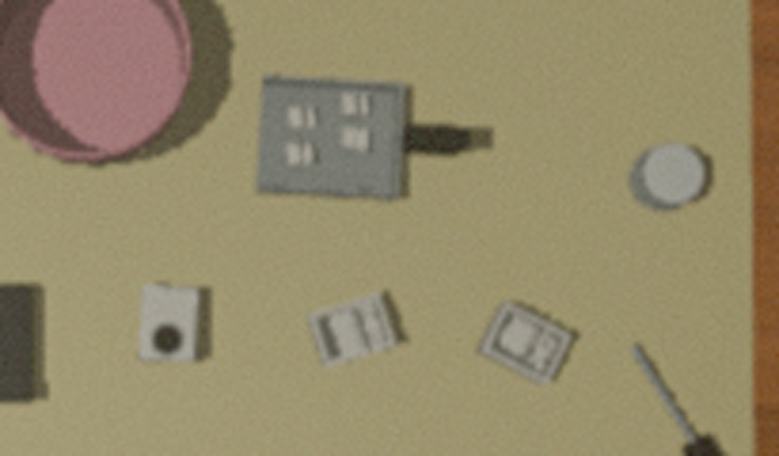

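View pics/c1.png

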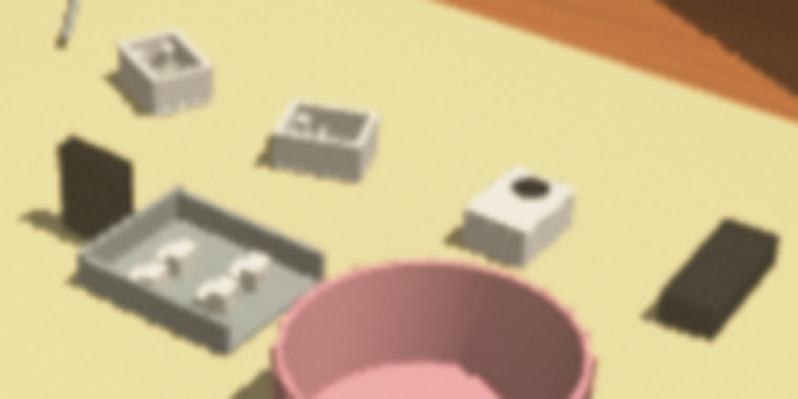

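The tray holds four offcuts and points toward +y. Cover A, at crop (170,322), has its window up. Covers B (355,328) and C (528,340) are open side up, so both need turning over. Next I'll get exact positions.

```bash
cat >> h.py <<'E'
def covers(d,lo=40,vmin=100,box=(90,225,430,290),z=.028,am=150,amx=800):
    hsv=cv2.cvtColor(d["color"],cv2.COLOR_BGR2HSV); m=(hsv[...,1]<lo)&(hsv[...,2]>vmin)
    w=np.zeros_like(m); w[box[1]:box[3],box[0]:box[2]]=1
    m=cv2.morphologyEx((m&w).astype(np.uint8),cv2.MORPH_CLOSE,np.ones((3,3)))
    return [(cv2.boundingRect(c),cv2.contourArea(c),rect(d,c,z)) for c in blobs(m,am) if cv2.contourArea(c)<amx]
E
python3 - <<'E'
from h import *
d=grab("top"); im=d["color"]; hsv=cv2.cvtColor(im,cv2.COLOR_BGR2HSV)
print("mat",hsv[222,240:300:15].tolist(),hsv[280,300])
for lo in(40,60): print(lo,*covers(d,lo),sep="\n")
print("tray",*covers(d,50,60,(285,180,335,225),.022,300,5000))
m=np.zeros(hsv.shape[:2],bool); m[190:215,327:360]=hsv[190:215,327:360,2]<70
for c in blobs(m,15): print("grip",cv2.boundingRect(c),rect(d,c,.06))
m=np.zeros(hsv.shape[:2],bool); m[215:270,95:205]=hsv[215:270,95:205,1]<55
for c in blobs(m,500): print("board",cv2.boundingRect(c),rect(d,c,.008))
E
```

```text
mat [[24, 67, 161], [24, 73, 158], [24, 74, 162], [25, 76, 155]] [ 25  74 162]
40
((351, 245, 24, 21), 266.5, array([ 4.54500e-01, -3.39000e-01,  5.82000e-02,  4.38000e-02,
        6.15344e+01]))
((306, 242, 23, 19), 249.0, array([ 4.60400e-01, -2.06400e-01,  5.71000e-02,  4.20000e-02,
       -7.04336e+01]))
((262, 240, 16, 20), 253.0, array([ 0.4631, -0.0679,  0.0549,  0.0435,  1.363 ]))
60
((351, 244, 24, 23), 305.5, array([ 4.53900e-01, -3.38900e-01,  6.10000e-02,  4.70000e-02,
        6.46811e+01]))
((306, 242, 24, 20), 294.0, array([ 4.60600e-01, -2.06400e-01,  6.11000e-02,  4.57000e-02,
       -7.19747e+01]))
((261, 240, 17, 21), 292.5, array([ 0.4616, -0.0665,  0.0578,  0.0464,  1.3913]))
tray ((292, 185, 40, 32), 1094.0, array([ 0.61  , -0.1885,  0.1129,  0.0912, 88.425 ]))
grip (331, 198, 18, 7) [ 6.05500e-01 -2.65600e-01  4.90000e-02  1.74000e-02 -8.85554e+01]
board (105, 225, 88, 38) [ 0.4743  0.2869  0.2543  0.1042 89.2433]
```

```bash
cat >> h.py <<'E'
def tool(az,tilt=0,dirn=None):
    """R with tool y at azimuth az (deg), pointing down, then turned by tilt deg about its own y."""
    a=np.radians(az); y=np.array([np.cos(a),np.sin(a),0]); z=np.array([0,0,-1.]); x=np.cross(y,z)
    return R.from_matrix(np.c_[x,y,z])*R.from_euler('y',tilt,degrees=True)
def pose():
    o=ctrl.get_obs(); return np.array(o["tool_pos"]),R.from_rotvec(o["tool_rot"])
def plan(p,r,p1,r1,n,g=1):
    """print n rows from (p,r) to (p1,r1); returns the pose reached with rounded numbers"""
    S=np.radians(8); rows=[]
    for i in range(n,0,-1):
        s=np.round(r.inv().apply((np.array(p1)-p)/i)/.05,2); w=np.round((r.inv()*r1).as_rotvec()/i/S,2)
        rows.append([g,s.tolist(),w.tolist()])
        p=p+r.apply(s*.05); r=r*R.from_rotvec(w*S)
    for k in range(0,n,8): print(str(rows[k:k+8]).replace(".0,",",").replace(".0]","]").replace("-0,","0,").replace("-0]","0]").replace(" ",""))
    M=max(abs(np.array([x[1]+x[2] for x in rows])).ravel()); print("max",M)
    return p,r
def down(p,r,opt=0):
    y=r.as_matrix()[:,1]; return np.degrees(np.arctan2(y[1],y[0]))
E
python3 - <<'E'
from h import *
p,r=pose(); print(down(p,r))
p,r=plan(p,r,[.607,-.267,.13],tool(-1.5),20)
p,r=plan(p,r,[.607,-.267,.022],tool(-1.5),4)
E
```

```text
66.80428432803984
[[1,[-0.66,-0.63,0.1],[0,0,0.43]],[1,[-0.7,-0.59,0.1],[0,0,0.43]],[1,[-0.73,-0.55,0.1],[0,0,0.43]],[1,[-0.77,-0.5,0.1],[0,0,0.43]],[1,[-0.79,-0.46,0.1],[0,0,0.43]],[1,[-0.82,-0.41,0.1],[0,0,0.43]],[1,[-0.84,-0.36,0.1],[0,0,0.43]],[1,[-0.86,-0.3,0.1],[0,0,0.43]]]
[[1,[-0.88,-0.25,0.1],[0,0,0.42]],[1,[-0.89,-0.2,0.1],[0,0,0.43]],[1,[-0.9,-0.15,0.1],[0,0,0.42]],[1,[-0.91,-0.09,0.1],[0,0,0.43]],[1,[-0.92,-0.04,0.1],[0,0,0.42]],[1,[-0.92,0.02,0.1],[0,0,0.43]],[1,[-0.91,0.07,0.1],[0,0,0.42]],[1,[-0.91,0.12,0.11],[0,0,0.43]]]
[[1,[-0.9,0.18,0.1],[0,0,0.42]],[1,[-0.89,0.23,0.11],[0,0,0.43]],[1,[-0.87,0.28,0.1],[0,0,0.42]],[1,[-0.85,0.34,0.11],[0,0.01,0.43]]]
max 0.92
[[1,[0,0,0.54],[0,0,0]],[1,[0,0,0.54],[0,0,0]],[1,[0,0,0.54],[0,0,0]],[1,[0,0,0.54],[0,0,0]]]
max 0.54
```

Emit:
play_rows --series '[[1,[-0.66,-0.63,0.1],[0,0,0.43]],[1,[-0.7,-0.59,0.1],[0,0,0.43]],[1,[-0.73,-0.55,0.1],[0,0,0.43]],[1,[-0.77,-0.5,0.1],[0,0,0.43]],[1,[-0.79,-0.46,0.1],[0,0,0.43]],[1,[-0.82,-0.41,0.1],[0,0,0.43]],[1,[-0.84,-0.36,0.1],[0,0,0.43]],[1,[-0.86,-0.3,0.1],[0,0,0.43]]]'

```text
t: 1.25
tool_pos: [0.3902, 0.2367, 0.1912]
tool_rot: [1.348, 2.837, 0.001]
contact_force: [0.3, 0.6, 0.9]
opening: 0.0854
grip_force: 0.0
```

Emit:
play_rows --series '[[1,[-0.88,-0.25,0.1],[0,0,0.42]],[1,[-0.89,-0.2,0.1],[0,0,0.43]],[1,[-0.9,-0.15,0.1],[0,0,0.42]],[1,[-0.91,-0.09,0.1],[0,0,0.43]],[1,[-0.92,-0.04,0.1],[0,0,0.42]],[1,[-0.92,0.02,0.1],[0,0,0.43]],[1,[-0.91,0.07,0.1],[0,0,0.42]],[1,[-0.91,0.12,0.11],[0,0,0.43]]]'

```text
t: 2.25
tool_pos: [0.5352, -0.0998, 0.1507]
tool_rot: [1.978, 2.441, 0.0]
contact_force: [0.8, 0.4, 0.4]
opening: 0.0856
grip_force: 0.0
```

Emit:
play_rows --series '[[1,[-0.9,0.18,0.1],[0,0,0.42]],[1,[-0.89,0.23,0.11],[0,0,0.43]],[1,[-0.87,0.28,0.1],[0,0,0.42]],[1,[-0.85,0.34,0.11],[0,0.01,0.43]],[1,[0,0,0],[0,0,0]]]'

```text
t: 2.88
tool_pos: [0.6075, -0.2691, 0.1288]
tool_rot: [-2.253, -2.187, -0.001]
contact_force: [-0.1, 0.5, -0.1]
opening: 0.0852
grip_force: 0.0
```

Run:
```python
from h import *
p,r=pose(); o=ctrl.get_obs(); print(p,down(p,r),r.as_matrix()[:,2],o["q"],o["t"])
p,r=plan(p,r,[.607,-.267,.023],tool(-1.5),5)
```

```text
[ 0.60749945 -0.26914466  0.12875674] -1.6868932942142363 [-9.57518573e-04  1.58118748e-03 -9.99998292e-01] [-5.29326024e-01  2.23013754e-01  1.60125355e+00  9.10004583e-04
  1.31895035e+00 -5.00110885e-01] 2.875
[[1,[0.01,0,0.42],[0,0,0]],[1,[0.01,0,0.42],[0,0,-0.01]],[1,[0.01,0,0.43],[0,0,0]],[1,[0,0,0.42],[0,-0.01,-0.01]],[1,[0.01,-0.01,0.43],[-0.01,0,0]]]
max 0.43
```

Emit:
play_rows --series '[[1,[0.01,0,0.42],[0,0,0]],[1,[0.01,0,0.42],[0,0,0]],[1,[0.01,0,0.43],[0,0,0]],[1,[0,0,0.42],[0,0,0]],[1,[0.01,0,0.43],[0,0,0]]]'

```text
t: 3.5
tool_pos: [0.6072, -0.2641, 0.0221]
tool_rot: [-2.249, -2.191, -0.001]
contact_force: [0.0, -0.3, -0.1]
opening: 0.0853
grip_force: 0.0
```

Emit:
play_rows --series '[[0,[0,0,0],[0,0,0]],[0,[0,0,0],[0,0,0]],[0,[0,0,0],[0,0,0]],[0,[0,0,0],[0,0,0]],[0,[0,0,0],[0,0,0]],[0,[0,0,0],[0,0,0]],[0,[0,0,0],[0,0,0]]]' --force 100

```text
t: 4.38
tool_pos: [0.6084, -0.2651, 0.0253]
tool_rot: [2.25, 2.191, 0.002]
contact_force: [-0.2, -0.6, 5.6]
opening: 0.0144
grip_force: 98.1
```

Emit:
play_rows --series '[[0,[0,0,-0.2],[0,0,0]],[0,[0,0,-0.4],[0,0,0]],[0,[0,0,-0.4],[0,0,0]],[0,[0,0,-0.5],[0,0,0]],[0,[0,0,-0.5],[0,0,0]],[0,[0,0,-0.5],[0,0,0]],[0,[0,0,-0.5],[0,0,0]]]'

```text
t: 5.25
tool_pos: [0.6075, -0.2647, 0.1762]
tool_rot: [2.25, 2.192, 0.002]
contact_force: [0.4, 1.2, -2.6]
opening: 0.0146
grip_force: 97.5
```

Run:
```python
from h import *
p,r=pose(); o=ctrl.get_obs(); print(p,down(p,r),r.as_matrix()[:,2],o["q"],o["t"],o["contact_force"])
s=grab("scene"); cv2.imwrite("pics/s1.png",cv2.resize(s["color"][60:300,130:450],None,fx=2,fy=2))
```

```text
[ 0.60753169 -0.26473064  0.17617748] -1.5141673225204009 [ 1.17029370e-03  6.46235998e-04 -9.99999106e-01] [-5.23625493e-01  1.76707786e-01  1.57192572e+00  1.16331172e-03
  1.39226891e+00 -4.97404865e-01] 5.25 [ 0.4483075   1.20335462 -2.60415164]
```

View pics/s1.png

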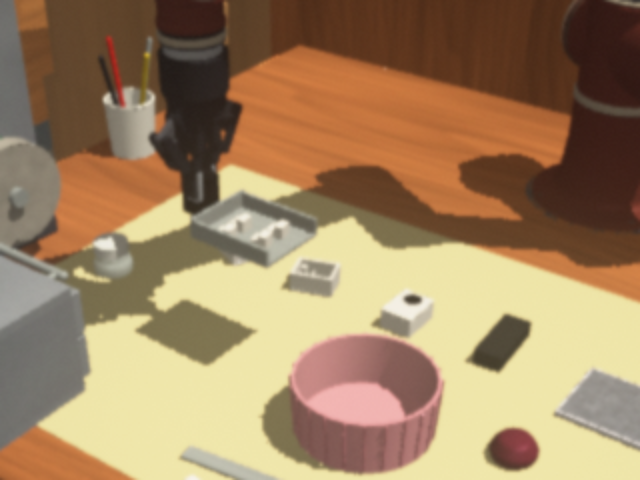

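The tray is held level with its four offcuts, at about crop (250,230), well clear of the basket rim. Next I'll tip it over the basket.

Run:
```python
from h import *
p,r=pose()
p,r=plan(p,r,[.657,-.177,.215],tool(-1.5),6,0)
p,r=plan(p,r,[.657,-.114,.197],tool(-1.5,-52),8,0)
```

```text
[[0,[0.3,0.15,-0.11],[0.01,0,0]],[0,[0.3,0.15,-0.11],[0.01,0,0]],[0,[0.3,0.15,-0.12],[0.01,0,0]],[0,[0.3,0.15,-0.11],[0.01,0.01,0]],[0,[0.3,0.15,-0.12],[0.01,0,0]],[0,[0.3,0.16,-0.11],[0,0.01,0]]]
max 0.3
[[0,[0.16,0,0.04],[0,-0.81,0]],[0,[0.16,-0.01,0.03],[0,-0.81,0]],[0,[0.16,0,0.01],[0,-0.81,0]],[0,[0.16,-0.01,-0.01],[0,-0.81,0]],[0,[0.16,0,-0.03],[0,-0.82,0]],[0,[0.16,-0.01,-0.05],[0,-0.81,0]],[0,[0.15,0,-0.06],[0,-0.82,0]],[0,[0.14,-0.01,-0.08],[0,-0.81,0]]]
max 0.82
```

Emit:
play_rows --series '[[0,[0.3,0.15,-0.11],[0,0,0]],[0,[0.3,0.15,-0.11],[0,0,0]],[0,[0.3,0.15,-0.12],[0,0,0]],[0,[0.3,0.15,-0.11],[0,0,0]],[0,[0.3,0.15,-0.12],[0,0,0]],[0,[0.3,0.16,-0.11],[0,0,0]],[0,[0,0,0],[0,0,0]]]'

```text
t: 6.18
tool_pos: [0.6563, -0.1748, 0.2088]
tool_rot: [2.248, 2.194, 0.002]
contact_force: [-0.5, -0.3, -2.5]
opening: 0.015
grip_force: 97.6
```

Emit:
play_rows --series '[[0,[0.16,0,0.04],[0,-0.81,0]],[0,[0.16,0,0.03],[0,-0.81,0]],[0,[0.16,0,0.01],[0,-0.81,0]],[0,[0.16,0,-0.01],[0,-0.81,0]],[0,[0.16,0,-0.03],[0,-0.82,0]],[0,[0.16,0,-0.05],[0,-0.81,0]],[0,[0.15,0,-0.06],[0,-0.82,0]],[0,[0.14,0,-0.08],[0,-0.81,0]]]'

```text
t: 7.18
tool_pos: [0.657, -0.1131, 0.1903]
tool_rot: [1.704, 1.658, -0.831]
contact_force: [-0.1, -0.6, -2.0]
opening: 0.015
grip_force: 97.8
```

Emit:
play_rows --series '[[0,[0,0,0],[0,0,0]],[0,[0,0,0],[0,0,0]],[0,[0,0,0],[0,0,0]],[0,[0,0,0],[0,0,0]],[0,[0,0,0],[0,0,0]],[0,[0,0,0],[0,0,0]]]'

```text
t: 7.92
tool_pos: [0.6569, -0.1135, 0.1904]
tool_rot: [1.706, 1.66, -0.83]
contact_force: [0.0, 0.6, -2.5]
opening: 0.0144
grip_force: 97.8
```

Run:
```python
from h import *
p,r=pose(); o=ctrl.get_obs(); print(p,r.as_matrix()[:,2],o["q"],o["t"],o["contact_force"])
s=grab("scene"); cv2.imwrite("pics/s2.png",cv2.resize(s["color"][60:300,180:420],None,fx=2.4,fy=2.4))
```

```text
[ 0.6569361  -0.11352642  0.1904007 ] [-0.02090861 -0.78676928 -0.61689297] [ 0.0483775   0.28351068  1.61067682 -0.91516368  1.43017116  0.30159186] 7.925 [ 0.04713869  0.57086781 -2.49901213]
```

View pics/s2.png

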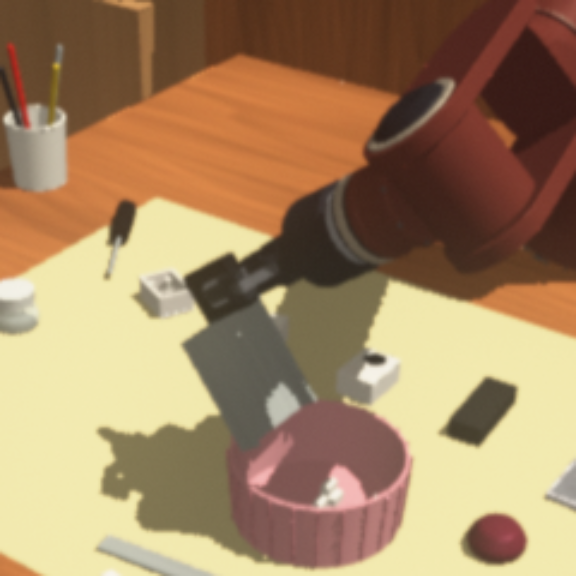

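The offcuts show as a cluster in the basket at (330,490). The bright patch near the tray lip looks like glare, so I'll level the tray, check, and set it back.

Run:
```python
from h import *
p,r=pose()
p,r=plan(p,r,[.645,-.185,.22],tool(-1.5),8,0)
p,r=plan(p,r,[.608,-.265,.09],tool(-1.5),5,0)
```

```text
[[0,[-0.17,-0.03,0.1],[0,0.81,0]],[0,[-0.18,-0.02,0.08],[0,0.81,0]],[0,[-0.19,-0.03,0.05],[0,0.81,0]],[0,[-0.19,-0.02,0.03],[0,0.81,0]],[0,[-0.19,-0.03,0.01],[0,0.81,0]],[0,[-0.19,-0.02,-0.01],[0,0.81,0]],[0,[-0.19,-0.03,-0.03],[0,0.81,0]],[0,[-0.19,-0.02,-0.05],[0,0.82,0]]]
max 0.82
[[0,[-0.32,-0.14,0.52],[0,0,0]],[0,[-0.33,-0.14,0.52],[0,0,0]],[0,[-0.32,-0.14,0.52],[0,0,0]],[0,[-0.33,-0.14,0.52],[0,0,0]],[0,[-0.32,-0.14,0.52],[0,0,0]]]
max 0.52
```

Emit:
play_rows --series '[[0,[-0.17,-0.03,0.1],[0,0.81,0]],[0,[-0.18,-0.02,0.08],[0,0.81,0]],[0,[-0.19,-0.03,0.05],[0,0.81,0]],[0,[-0.19,-0.02,0.03],[0,0.81,0]],[0,[-0.19,-0.03,0.01],[0,0.81,0]],[0,[-0.19,-0.02,-0.01],[0,0.81,0]],[0,[-0.19,-0.03,-0.03],[0,0.81,0]],[0,[-0.19,-0.02,-0.05],[0,0.82,0]]]'

```text
t: 8.98
tool_pos: [0.6448, -0.1853, 0.2205]
tool_rot: [-2.249, -2.191, -0.002]
contact_force: [-0.3, 0.2, -3.4]
opening: 0.0147
grip_force: 97.7
```

Emit:
play_rows --series '[[0,[-0.32,-0.14,0.52],[0,0,0]],[0,[-0.33,-0.14,0.52],[0,0,0]],[0,[-0.32,-0.14,0.52],[0,0,0]],[0,[-0.33,-0.14,0.52],[0,0,0]],[0,[-0.32,-0.14,0.52],[0,0,0]],[0,[0,0,0],[0,0,0]]]'

```text
t: 9.72
tool_pos: [0.6054, -0.2647, 0.0867]
tool_rot: [-2.248, -2.186, 0.004]
contact_force: [-0.7, 0.8, -1.8]
opening: 0.0147
grip_force: 97.6
```

Run:
```python
from h import *
p,r=pose(); o=ctrl.get_obs(); print(p,r.as_matrix()[:,2],o["t"],o["contact_force"])
s=grab("scene"); a=s["color"][150:310,190:390];t=grab("top");b=t["color"][150:230,210:360]
cv2.imwrite("pics/s3.png",np.vstack([cv2.resize(a,(500,400)),cv2.resize(b,(500,200))[:200]]))
p,r=plan(p,r,[.608,-.265,.027],tool(-1.5),4,0)
```

```text
[ 0.60542164 -0.26474343  0.08670865] [-0.00606658  0.00226227 -0.99997904] 9.725 [-0.67925355  0.77141516 -1.8379845 ]
[[0,[0,0.01,0.3],[-0.01,0,0]],[0,[0,0.02,0.3],[-0.01,-0.01,0]],[0,[0,0.01,0.3],[-0.01,0,-0.01]],[0,[-0.01,0.02,0.29],[-0.01,-0.01,0]]]
max 0.3
```

View pics/s3.png

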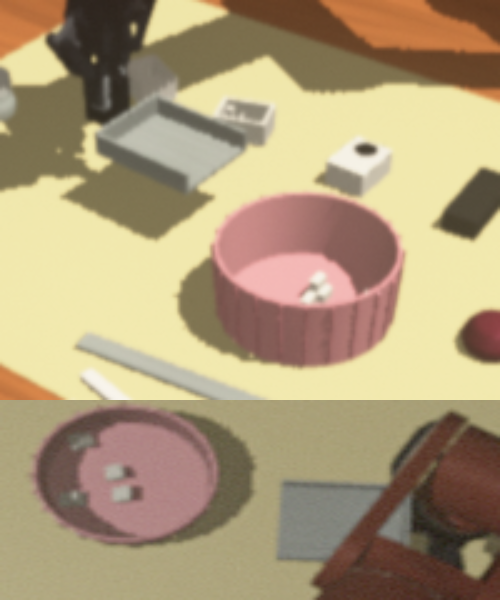

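All four offcuts are in the basket and the tray is empty. Now I'll set the tray down.

Emit:
play_rows --series '[[0,[0,0.01,0.3],[0,0,0]],[0,[0,0.02,0.3],[0,0,0]],[0,[0,0.01,0.3],[0,0,0]],[0,[0,0.02,0.25],[0,0,0]],[0,[0,0,0],[0,0,0]]]'

```text
t: 10.45
tool_pos: [0.6098, -0.2642, 0.0302]
tool_rot: [-2.248, -2.19, 0.002]
contact_force: [0.2, 0.6, -2.9]
opening: 0.0151
grip_force: 97.6
```

Run:
```python
from h import *
p,r=pose(); o=ctrl.get_obs(); print(p,r.as_matrix()[:,2],o["contact_force"])
```

```text
[ 0.60982428 -0.26420514  0.0301844 ] [-0.00313531  0.00174243 -0.99999357] [ 0.16274406  0.63662471 -2.89633355]
```

Emit:
play_rows --series '[[0,[0,0,0.05],[0,0,0]],[0,[0,0,0.05],[0,0,0]],[0,[0,0,0.02],[0,0,0]]]'

```text
t: 10.82
tool_pos: [0.6111, -0.2651, 0.0266]
tool_rot: [2.25, 2.192, 0.0]
contact_force: [-1.0, 0.2, -2.6]
opening: 0.0149
grip_force: 97.6
```

Emit:
play_rows --series '[[0.35,[0,0,0],[0,0,0]],[0.7,[0,0,0],[0,0,0]],[1,[0,0,0],[0,0,0]],[1,[0,0,0],[0,0,0]],[1,[0,0,0],[0,0,0]],[1,[0,0,0],[0,0,0]],[1,[0,0,-0.3],[0,0,0]],[1,[0,0,-0.7],[0,0,0]]]'

```text
t: 11.82
tool_pos: [0.6096, -0.2642, 0.0754]
tool_rot: [-2.248, -2.189, 0.002]
contact_force: [0.5, 0.7, 1.1]
opening: 0.0852
grip_force: 0.0
```

Emit:
play_rows --series '[[1,[0,0,-1],[0,0,0]],[1,[0.6,-0.2,-0.8],[0,0,0]],[1,[1,-0.4,0],[0,0,0]],[1,[1,-0.4,0],[0,0,0]],[1,[1,-0.4,0],[0,0,0]],[1,[1,-0.4,0],[0,0,0]],[1,[1,-0.4,0],[0,0,0]],[1,[1,-0.4,0],[0,0,0]]]'

```text
t: 12.82
tool_pos: [0.4893, 0.0699, 0.1678]
tool_rot: [2.25, 2.19, 0.003]
contact_force: [0.7, 1.1, 0.6]
opening: 0.0854
grip_force: 0.0
```

Run:
```python
from h import *
p,r=pose(); print(p,down(p,r),ctrl.get_obs()["q"].round(2))
d=grab("top")
print(*covers(d),sep="\n")
print("tray",*covers(d,50,60,(285,180,335,225),.022,300,5000))
```

```text
[0.48927797 0.06987544 0.16781562] -1.5331905241732615 [-0.01 -0.22  1.98  0.    1.38  0.02]
((351, 245, 24, 21), 268.5, array([ 4.5440e-01, -3.3900e-01,  5.7800e-02,  4.4200e-02,  6.2682e+01]))
((307, 242, 22, 18), 169.0, array([ 4.60900e-01, -2.09200e-01,  5.52000e-02,  4.24000e-02,
       -6.70594e+01]))
tray ((293, 184, 42, 33), 1103.0, array([ 0.6116, -0.1931,  0.1218,  0.0918, 88.3994]))
```

Run:
```python
from h import *
p,r=pose()
p,r=plan(p,r,[.4625,-.067,.1],tool(1.4),5)
p,r=plan(p,r,[.4625,-.067,.004],tool(1.4),4)
```

```text
[[1,[-0.57,-0.09,0.27],[0,-0.01,-0.07]],[1,[-0.57,-0.09,0.27],[0,-0.01,-0.07]],[1,[-0.57,-0.1,0.27],[0,0,-0.06]],[1,[-0.57,-0.1,0.27],[0,-0.01,-0.07]],[1,[-0.56,-0.1,0.26],[0,0,-0.06]]]
max 0.57
[[1,[0,0,0.48],[0,0,0]],[1,[0,0,0.48],[0,0,0]],[1,[0,0,0.48],[0,0,0]],[1,[0,0,0.48],[0,0,0]]]
max 0.48
```

Emit:
play_rows --series '[[1,[-0.57,-0.09,0.27],[0,0,-0.07]],[1,[-0.57,-0.09,0.27],[0,0,-0.07]],[1,[-0.57,-0.1,0.27],[0,0,-0.06]],[1,[-0.57,-0.1,0.27],[0,0,-0.07]],[1,[-0.56,-0.1,0.26],[0,0,-0.06]],[1,[0,0,0.5],[0,0,0]],[1,[0,0,0.5],[0,0,0]],[1,[0,0,0],[0,0,0]]]'

```text
t: 13.88
tool_pos: [0.4633, -0.0733, 0.0483]
tool_rot: [-2.198, -2.241, 0.003]
contact_force: [0.0, 0.2, 0.1]
opening: 0.0854
grip_force: 0.0
```

Run:
```python
from h import *
p,r=pose();print(p,down(p,r))
p,r=plan(p,r,[.4625,-.067,.004],tool(1.4),3)
p,r=plan(p,r,[.4625,-.067,.12],tool(1.4),3)
p,r=plan(p,r,[.474,.369,.12],tool(0),10)
```

```text
[ 0.46327563 -0.07326681  0.04825632] 1.1115665512639297
[[1,[0.04,0,0.3],[-0.01,0,-0.01]],[1,[0.04,-0.01,0.29],[-0.01,0,-0.01]],[1,[0.04,0,0.3],[0,-0.01,-0.02]]]
max 0.3
[[1,[0,0,-0.77],[0,0,0]],[1,[0,0,-0.78],[0,0,0]],[1,[0,0,-0.77],[0,0,0]]]
max 0.78
[[1,[0.87,0.04,0],[0,0,0.02]],[1,[0.87,0.04,0],[0,0,0.02]],[1,[0.87,0.04,0],[0,0,0.02]],[1,[0.87,0.04,0],[0,0,0.02]],[1,[0.87,0.04,0],[0,0,0.02]],[1,[0.87,0.03,0],[0,0,0.02]],[1,[0.87,0.03,0],[0,0,0.01]],[1,[0.88,0.03,0],[0,0,0.02]]]
[[1,[0.87,0.03,0],[0,0,0.01]],[1,[0.88,0.02,-0.01],[0,0,0.02]]]
max 0.88
```

Emit:
play_rows --series '[[1,[0.04,0,0.3],[0,0,0]],[1,[0.04,-0.01,0.29],[0,0,0]],[1,[0.04,0,0.3],[0,0,-0.02]],[0,[0,0,0],[0,0,0]],[0,[0,0,0],[0,0,0]],[0,[0,0,0],[0,0,0]],[0,[0,0,0],[0,0,0]],[0,[0,0,0],[0,0,0]]]' --force 45

```text
t: 14.88
tool_pos: [0.4641, -0.0675, 0.005]
tool_rot: [2.196, 2.246, 0.0]
contact_force: [0.2, 1.2, -0.8]
opening: 0.0551
grip_force: 47.6
```

Run:
```python
from h import *
p,r=pose();print(p,down(p,r))
```

```text
[ 0.46412025 -0.06748575  0.00502815] 1.2846047015242388
```

Emit:
play_rows --series '[[0,[0,0,-0.5],[0,0,0]],[0,[0,0,-0.9],[0,0,0]],[0,[0,0,-0.9],[0,0,0]],[0,[0.87,0.04,0],[0,0,0.02]],[0,[0.87,0.04,0],[0,0,0.02]],[0,[0.87,0.04,0],[0,0,0.02]],[0,[0.87,0.04,0],[0,0,0.02]],[0,[0.87,0.04,0],[0,0,0.02]]]'

```text
t: 15.88
tool_pos: [0.4702, 0.1516, 0.1199]
tool_rot: [2.212, 2.231, 0.0]
contact_force: [-0.1, -0.0, 0.5]
opening: 0.0551
grip_force: 47.7
```

Emit:
play_rows --series '[[0,[0.87,0.03,0],[0,0,0.02]],[0,[0.87,0.03,0],[0,0,0.02]],[0,[0.87,0.03,0],[0,0,0.02]],[0,[0.87,0.03,0],[0,0,0]],[0,[0.87,0.02,0],[0,0,0]],[0,[0,0,0.7],[0,0,0]],[0,[0,0,0.7],[0,0,0]],[0,[0,0,0],[0,0,0]]]'

```text
t: 16.88
tool_pos: [0.4738, 0.3662, 0.046]
tool_rot: [-2.22, -2.22, 0.012]
contact_force: [-0.1, -0.2, -2.0]
opening: 0.055
grip_force: 47.6
```

Run:
```python
from h import *
p,r=pose();print(p,down(p,r))
p,r=plan(p,r,[.474,.369,.015],tool(0),4)
```

```text
[0.47379334 0.36619483 0.04603851] 0.015599988933070076
[[1,[0.01,0,0.16],[-0.01,0.01,0]],[1,[0.02,0,0.15],[-0.01,0.01,0]],[1,[0.01,0,0.16],[-0.01,0,0]],[1,[0.02,0.01,0.15],[-0.02,0.01,0]]]
max 0.16
```

Emit:
play_rows --series '[[0,[0.01,0,0.16],[0,0,0]],[0,[0.02,0,0.15],[0,0,0]],[0,[0.01,0,0.16],[0,0,0]],[0,[0.02,0,0.12],[0,0,0]],[0,[0,0,0],[0,0,0]]]'

```text
t: 17.5
tool_pos: [0.4762, 0.3705, 0.0197]
tool_rot: [-2.221, -2.221, 0.002]
contact_force: [1.5, -0.5, -0.4]
opening: 0.0552
grip_force: 47.6
```

Emit:
play_rows --series '[[0,[0,0,0.04],[0,0,0]],[0.75,[0,0,0],[0,0,0]],[0.85,[0,0,0],[0,0,0]],[1,[0,0,0],[0,0,0]],[1,[0,0,-0.3],[0,0,0]],[1,[0,0,-0.8],[0,0,0]],[1,[0,0,-1],[0,0,0]],[1,[0,0,0],[0,0,0]]]'

```text
t: 18.5
tool_pos: [0.4801, 0.3729, 0.1308]
tool_rot: [2.219, 2.22, 0.018]
contact_force: [-0.1, -0.7, -0.1]
opening: 0.0851
grip_force: 0.0
```

Run:
```python
from h import *
p,r=pose();print(p,down(p,r))
d=grab("top"); print(*covers(d),sep="\n")
az=-70; c=np.array([.4607,-.2075]); x=tool(az).as_matrix()[:2,0]; print(x)
def P(az,t,c,ro,zG,L=.023):
    r_=tool(az,t); x=tool(az).as_matrix()[:,0]; return np.r_[c,0]+x*ro+[0,0,zG]+r_.as_matrix()[:,2]*L
tp=P(az,40,c,-.006,.027); print(tp)
T=tool(az,40); a=tp-T.as_matrix()[:,2]*.08
p,r=plan(p,r,a,T,14)
```

```text
[0.4800913  0.37287989 0.13079142] 0.009866197784808258
((351, 245, 24, 21), 268.5, array([ 4.54300e-01, -3.39100e-01,  5.81000e-02,  4.32000e-02,
        6.39899e+01]))
((306, 242, 23, 19), 250.0, array([ 4.60300e-01, -2.06300e-01,  5.70000e-02,  4.20000e-02,
       -7.02527e+01]))
[0.93969262 0.34202014]
[ 0.46895437 -0.20449566  0.00938098]
[[1,[-0.85,-0.09,0.08],[-0.22,0.3,0.6]],[1,[-0.86,-0.02,0.04],[-0.21,0.31,0.6]],[1,[-0.86,0.06,0.01],[-0.21,0.3,0.6]],[1,[-0.85,0.13,-0.03],[-0.22,0.31,0.6]],[1,[-0.83,0.2,-0.06],[-0.21,0.3,0.6]],[1,[-0.81,0.27,-0.09],[-0.22,0.31,0.6]],[1,[-0.78,0.34,-0.11],[-0.21,0.3,0.6]],[1,[-0.74,0.41,-0.13],[-0.21,0.31,0.6]]]
[[1,[-0.7,0.47,-0.15],[-0.22,0.31,0.6]],[1,[-0.65,0.53,-0.16],[-0.22,0.3,0.6]],[1,[-0.6,0.59,-0.17],[-0.21,0.31,0.6]],[1,[-0.54,0.64,-0.18],[-0.22,0.3,0.59]],[1,[-0.48,0.69,-0.19],[-0.21,0.31,0.6]],[1,[-0.41,0.74,-0.18],[-0.22,0.3,0.59]]]
max 0.86
```

Emit:
play_rows --series '[[1,[-0.85,-0.09,0.08],[-0.22,0.3,0.6]],[1,[-0.86,-0.02,0.04],[-0.21,0.31,0.6]],[1,[-0.86,0.06,0.01],[-0.21,0.3,0.6]],[1,[-0.85,0.13,-0.03],[-0.22,0.31,0.6]],[1,[-0.83,0.2,-0.06],[-0.21,0.3,0.6]],[1,[-0.81,0.27,-0.09],[-0.22,0.31,0.6]],[1,[-0.78,0.34,-0.11],[-0.21,0.3,0.6]],[1,[-0.74,0.41,-0.13],[-0.21,0.31,0.6]]]'

```text
t: 19.55
tool_pos: [0.4416, 0.0294, 0.0906]
tool_rot: [-2.716, -1.293, -0.615]
contact_force: [2.0, -0.7, -0.0]
opening: 0.0854
grip_force: 0.0
```

Emit:
play_rows --series '[[1,[-0.7,0.47,-0.15],[-0.22,0.31,0.6]],[1,[-0.65,0.53,-0.16],[-0.22,0.3,0.6]],[1,[-0.6,0.59,-0.17],[-0.21,0.31,0.6]],[1,[-0.54,0.64,-0.18],[-0.22,0.3,0.59]],[1,[-0.48,0.69,-0.19],[-0.21,0.31,0.6]],[1,[-0.41,0.74,-0.18],[-0.22,0.3,0.59]],[1,[0,0,0],[0,0,0]],[1,[0,0,0],[0,0,0]]]'

```text
t: 20.55
tool_pos: [0.416, -0.2237, 0.0668]
tool_rot: [-2.811, -0.497, -1.003]
contact_force: [-0.6, 0.2, 0.3]
opening: 0.0856
grip_force: 0.0
```

```bash
cat >> h.py <<'E'
def P(az,t,c,ro,zG,L=.023):
    x=tool(az).as_matrix()[:,0]; return np.r_[c,0]+x*ro+[0,0,zG]+tool(az,t).as_matrix()[:,2]*L
E
python3 - <<'E'
from h import *
p,r=pose();print(p,down(p,r),r.as_matrix()[:,2],ctrl.get_obs()["q"].round(2))
d=grab("top"); print(*covers(d),sep="\n")
print(*covers(d,30,90,(105,225,195,265),.036),sep="\n")
cv2.imwrite("pics/b1.png",cv2.resize(d["color"][215:275,95:205],None,fx=5,fy=5))
p,r=plan(p,r,P(-70,40,[.4603,-.2065],-.006,.027),tool(-70,40),5)
E
```

```text
[ 0.41601282 -0.22371999  0.06675032] -69.97361382252073 [ 0.59504251  0.21606881 -0.77410508] [-1.05 -0.31  2.35  0.77  1.11 -0.19]
((352, 245, 23, 21), 270.0, array([ 4.54100e-01, -3.39000e-01,  5.80000e-02,  4.43000e-02,
        6.39899e+01]))
((306, 243, 23, 18), 253.0, array([ 4.60400e-01, -2.06300e-01,  5.71000e-02,  4.20000e-02,
       -7.06603e+01]))

[[1,[0.03,0,0.32],[0,0.02,0]],[1,[0.03,-0.01,0.32],[0,0.02,0]],[1,[0.03,0,0.32],[0,0.02,0]],[1,[0.02,-0.01,0.32],[0,0.02,0]],[1,[0.03,0,0.32],[0,0.01,0.01]]]
max 0.32
```

View pics/b1.png

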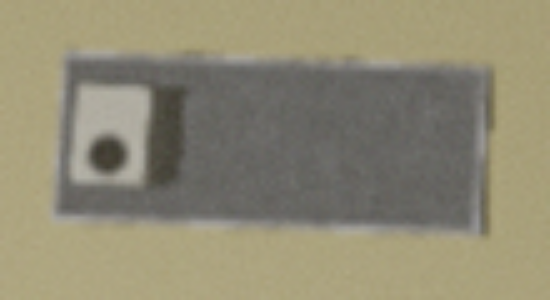

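Cover A lies flat on the board with its window up, at crop (110,135), inside the edge. Now I'll grasp B tilted.

Emit:
play_rows --series '[[1,[0.03,0,0.32],[0,0.02,0]],[1,[0.03,0,0.32],[0,0.02,0]],[1,[0.03,0,0.32],[0,0.02,0]],[1,[0.02,0,0.32],[0,0.02,0]],[1,[0.03,0,0.32],[0,0,0]],[1,[0,0,0],[0,0,0]]]'

```text
t: 21.35
tool_pos: [0.4696, -0.2032, 0.0098]
tool_rot: [-2.802, -0.5, -1.018]
contact_force: [0.7, -0.6, 0.3]
opening: 0.0852
grip_force: 0.0
```

Emit:
play_rows --series '[[0,[0,0,0],[0,0,0]],[0,[0,0,0],[0,0,0]],[0,[0,0,0],[0,0,0]],[0,[0,0,0],[0,0,0]],[0,[0,0,0],[0,0,0]]]' --force 60

```text
t: 21.98
tool_pos: [0.4698, -0.2062, 0.0114]
tool_rot: [-2.805, -0.496, -1.022]
contact_force: [-5.1, 0.3, 6.4]
opening: 0.0551
grip_force: 64.5
```

Run:
```python
from h import *
p,r=pose();print(p,down(p,r),r.as_matrix()[:,2],ctrl.get_obs()["contact_force"])
G=p-r.apply([0,0,.023]); print("G",G)
G1=G+[.03,.01,.08]
q=tool(-70,-50); 
p,r=plan(p,r,G+[0,0,.07]+r.apply([0,0,.023]),tool(-70,40),2,0)
# turn about G raised, over 12 rows
for t in(10,-20,-50): p,r=plan(p,r,G+[0,0,.07]+tool(-70,t).apply([0,0,.023]),tool(-70,t),4,0)
```

```text
[ 0.46984617 -0.20619285  0.01138699] -70.01667069018235 [ 0.60513024  0.21687142 -0.76601839] [-5.13572075  0.29812257  6.35248284]
G [ 0.45592817 -0.21118089  0.02900541]
[[0,[0.45,0,-0.54],[0.01,0,0.01]],[0,[0.45,0,-0.53],[0.01,0,0.01]]]
max 0.54
[[0,[-0.06,0,-0.02],[0,-0.94,0]],[0,[-0.06,0,-0.01],[0,-0.94,0]],[0,[-0.06,0,0],[0,-0.94,0]],[0,[-0.05,0,0.01],[0,-0.93,0]]]
max 0.94
[[0,[-0.06,0,-0.02],[0,-0.94,0]],[0,[-0.06,0,-0.01],[0,-0.94,0]],[0,[-0.06,0,0],[0,-0.94,0]],[0,[-0.06,0,0.02],[0,-0.93,0]]]
max 0.94
[[0,[-0.06,0,-0.02],[0,-0.94,0]],[0,[-0.06,0,-0.01],[0,-0.94,0]],[0,[-0.06,0,0],[0,-0.94,0]],[0,[-0.05,0,0.01],[0,-0.93,0]]]
max 0.94
```

Emit:
play_rows --series '[[0,[0.25,0,-0.3],[0,0,0]],[0,[0.3,0,-0.36],[0,0,0]],[0,[0.35,0,-0.4],[0,0,0]],[0,[-0.06,0,-0.02],[0,-0.94,0]],[0,[-0.06,0,-0.01],[0,-0.94,0]],[0,[-0.06,0,0],[0,-0.94,0]],[0,[-0.05,0,0.01],[0,-0.93,0]],[0,[-0.06,0,-0.02],[0,-0.94,0]]]'

```text
t: 22.98
tool_pos: [0.4565, -0.2101, 0.0755]
tool_rot: [-3.09, -0.544, -0.059]
contact_force: [0.4, 0.5, -0.7]
opening: 0.0549
grip_force: 63.5
```

Emit:
play_rows --series '[[0,[-0.06,0,-0.01],[0,-0.94,0]],[0,[-0.06,0,0],[0,-0.94,0]],[0,[-0.06,0,0.02],[0,-0.93,0]],[0,[-0.06,0,-0.02],[0,-0.94,0]],[0,[-0.06,0,-0.01],[0,-0.94,0]],[0,[-0.06,0,0],[0,-0.94,0]],[0,[-0.05,0,0.01],[0,-0.93,0]],[0,[0,0,0],[0,0,0]]]'

```text
t: 23.98
tool_pos: [0.4389, -0.2157, 0.0804]
tool_rot: [2.678, 0.473, -1.253]
contact_force: [0.2, -0.3, -1.1]
opening: 0.0548
grip_force: 63.5
```

Run:
```python
from h import *
p,r=pose();print(p,down(p,r),r.as_matrix()[:,2],ctrl.get_obs()["q"].round(2))
s=grab("scene"); cv2.imwrite("pics/s4.png",cv2.resize(s["color"][110:260,200:400],None,fx=3,fy=3))
t=.0125-.023*(.766-.643); print(t)
G=p-r.apply([0,0,.023]); print(G)
a=G.copy(); a[2]=.0285; p,r=plan(p,r,a+tool(-70,-50).apply([0,0,.023]),tool(-70,-50),6,0); print(p)
```

```text
[ 0.43889434 -0.21569333  0.08040183] -69.96188007272114 [-0.72119743 -0.26301965 -0.64085484] [-0.33  0.39  1.68 -0.52  1.79  0.97]
0.009671
[ 0.45548188 -0.20964388  0.09514149]
[[0,[0.17,0,0.14],[0,0,0]],[0,[0.17,0,0.14],[0,0,0]],[0,[0.17,0,0.14],[0,0,0]],[0,[0.17,0,0.14],[0,0.01,0]],[0,[0.17,0,0.15],[0,0,0]],[0,[0.17,0,0.14],[0,0.01,0]]]
max 0.17
[ 0.43897749 -0.21566111  0.01401443]
```

View pics/s4.png

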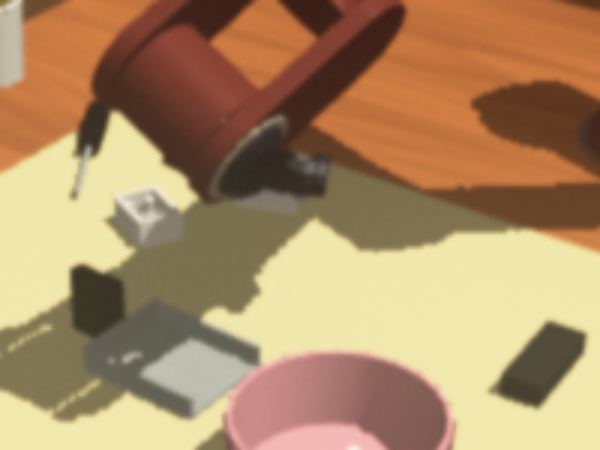

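The cover is held, turned onto its side. The white specks in the tray are light spots falling inside the shadow. Next I'll lower B to stand on its side.

Emit:
play_rows --series '[[0,[0.17,0,0.14],[0,0,0]],[0,[0.17,0,0.14],[0,0,0]],[0,[0.17,0,0.14],[0,0,0]],[0,[0.17,0,0.14],[0,0,0]],[0,[0.17,0,0.15],[0,0,0]],[0,[0.15,0,0.12],[0,0,0]],[0,[0,0,0],[0,0,0]]]'

```text
t: 24.9
tool_pos: [0.4391, -0.2162, 0.0168]
tool_rot: [2.677, 0.471, -1.252]
contact_force: [-1.0, 0.2, -1.4]
opening: 0.055
grip_force: 63.5
```

Run:
```python
from h import *
for i in range(3):
    p,r=pose();print(p,ctrl.get_obs()["contact_force"]); grab("top")
print(p-r.apply([0,0,.023]))
```

```text
[ 0.43907408 -0.21621459  0.01683139] [-0.98990773  0.23801535 -1.35883206]
[ 0.43946866 -0.21640338  0.01743316] [ 0.03087073  0.7197249  -0.59849743]
[ 0.43981309 -0.21650769  0.01784033] [-0.14074735 -0.07389102  0.15040223]
[ 0.45636867 -0.21043546  0.03260653]
```

Emit:
play_rows --series '[[0,[0.03,0,0.025],[0,0,0]],[0,[0.03,0,0.025],[0,0,0]],[0,[0,0,0],[0,0,0]]]'

```text
t: 25.42
tool_pos: [0.44, -0.2166, 0.0147]
tool_rot: [2.677, 0.469, -1.249]
contact_force: [-0.2, 1.3, 4.2]
opening: 0.055
grip_force: 63.8
```

Emit:
play_rows --series '[[0,[0.015,0,0.012],[0,0,0]],[0,[0,0,0],[0,0,0]]]'

```text
t: 25.68
tool_pos: [0.44, -0.2166, 0.0147]
tool_rot: [2.676, 0.469, -1.251]
contact_force: [-0.7, 2.0, 8.4]
opening: 0.0549
grip_force: 64.3
```

Emit:
play_rows --series '[[0.75,[0,0,0],[0,0,0]],[1,[0,0,0],[0,0,0]],[1,[0,0,0],[0,0,0]],[1,[0,0,0],[0,0,0]],[1,[0,0,-0.3],[0,0,0]],[1,[0,0,-0.8],[0,0,0]],[1,[0,0,-1],[0,0,0]],[1,[-0.6,0,-0.5],[0,0,0]]]'

```text
t: 26.68
tool_pos: [0.5176, -0.1877, 0.1208]
tool_rot: [2.677, 0.472, -1.247]
contact_force: [0.6, -0.2, -0.6]
opening: 0.0851
grip_force: 0.0
```

Run:
```python
from h import *
p,r=pose();print(p)
c=[.4425,-.2156]
T=tool(-70,40); a=P(-70,40,c,-.011,.028)-T.apply([0,0,.09])
p,r=plan(p,r,a+[0,0,.03],T,13)
```

```text
[ 0.51759441 -0.18774704  0.12077745]
[[1,[-0.12,0,0.17],[0,0.87,0]],[1,[-0.14,0,0.15],[0,0.86,0]],[1,[-0.16,0,0.14],[0,0.87,0]],[1,[-0.17,0,0.12],[0,0.86,0]],[1,[-0.18,0,0.09],[0,0.87,0]],[1,[-0.19,0,0.07],[0,0.86,0]],[1,[-0.2,0,0.05],[0,0.87,0]],[1,[-0.21,0,0.02],[0,0.86,0]]]
[[1,[-0.21,0,0],[0,0.87,0]],[1,[-0.21,0,-0.03],[0,0.86,0.01]],[1,[-0.2,0,-0.05],[0.01,0.87,0]],[1,[-0.19,0,-0.07],[0,0.86,0.01]],[1,[-0.18,0.01,-0.1],[0.01,0.87,0]]]
max 0.87
```

Emit:
play_rows --series '[[1,[-0.12,0,0.17],[0,0.87,0]],[1,[-0.14,0,0.15],[0,0.86,0]],[1,[-0.16,0,0.14],[0,0.87,0]],[1,[-0.17,0,0.12],[0,0.86,0]],[1,[-0.18,0,0.09],[0,0.87,0]],[1,[-0.19,0,0.07],[0,0.86,0]],[1,[-0.2,0,0.05],[0,0.87,0]],[1,[-0.21,0,0.02],[0,0.86,0]]]'

```text
t: 27.68
tool_pos: [0.4383, -0.2172, 0.1142]
tool_rot: [-3.078, -0.545, -0.152]
contact_force: [-0.4, -0.4, -0.6]
opening: 0.0855
grip_force: 0.0
```

Emit:
play_rows --series '[[1,[-0.21,0,0],[0,0.87,0]],[1,[-0.21,0,-0.03],[0,0.86,0]],[1,[-0.2,0,-0.05],[0,0.87,0]],[1,[-0.19,0,-0.07],[0,0.86,0]],[1,[-0.18,0,-0.1],[0,0.87,0]],[1,[0,0,0],[0,0,0]],[1,[0,0,0],[0,0,0]]]'

```text
t: 28.55
tool_pos: [0.3897, -0.235, 0.1092]
tool_rot: [-2.806, -0.498, -1.02]
contact_force: [0.2, 0.3, -0.1]
opening: 0.0851
grip_force: 0.0
```

Run:
```python
from h import *
p,r=pose();print(p,r.as_matrix()[:,2],ctrl.get_obs()["q"].round(2))
d=grab("top"); s=grab("scene"); print(*covers(d,z=.042),sep="\n")
print("pred top px",proj(d,[.4425,-.2156,.042]),proj(s,[.4425,-.2156,.042]))
cv2.imwrite("pics/s5.png",np.hstack([cv2.resize(s["color"][150:230,230:330],(400,320)),cv2.resize(d["color"][220:290,285:372],(400,320))]))
p,r=plan(p,r,P(-70,40,[.4425,-.2156],-.011,.028),tool(-70,40),6)
```

```text
[ 0.38972332 -0.23497239  0.10916635] [ 0.60368864  0.21641536 -0.76728379] [-1.13 -0.43  2.35  0.74  1.24 -0.17]
((311, 251, 21, 15), 166.5, array([ 4.41400e-01, -2.15900e-01,  5.72000e-02,  2.87000e-02,
       -6.81997e+01]))
((351, 245, 24, 21), 267.0, array([ 4.54100e-01, -3.36700e-01,  5.76000e-02,  4.27000e-02,
        6.47473e+01]))
pred top px [320.6984966  257.69633351] [288.87705297 184.50398236]
[[1,[-0.06,0,0.38],[0,0,0]],[1,[-0.06,0,0.38],[0,0,0]],[1,[-0.06,0,0.38],[0.01,0,0.01]],[1,[-0.06,0,0.38],[0,0,0]],[1,[-0.05,0,0.38],[0.01,0.01,0.01]],[1,[-0.06,-0.01,0.39],[0,0,0]]]
max 0.39
```

View pics/s5.png

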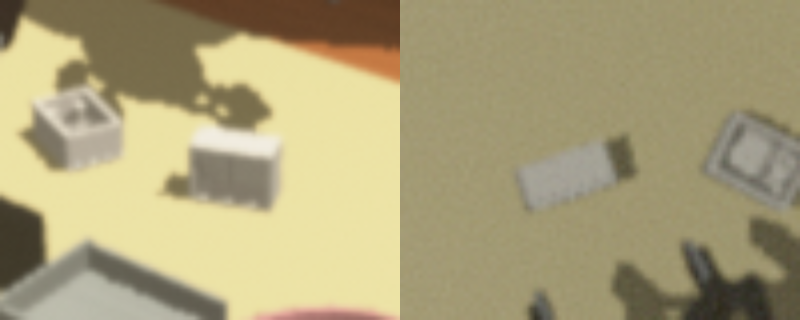

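B stands cleanly on its side: its 57 x 29 mm top shows in the right-hand crop at (565,172). Now the second grasp.

Emit:
play_rows --series '[[1,[-0.06,0,0.38],[0,0,0]],[1,[-0.06,0,0.38],[0,0,0]],[1,[-0.06,0,0.38],[0,0,0]],[1,[-0.06,0,0.38],[0,0,0]],[1,[-0.05,0,0.38],[0,0,0]],[1,[-0.05,0,0.37],[0,0,0]],[1,[0,0,0],[0,0,0]]]'

```text
t: 29.52
tool_pos: [0.446, -0.2128, 0.0096]
tool_rot: [-2.802, -0.499, -1.017]
contact_force: [-0.1, 0.6, 0.7]
opening: 0.0852
grip_force: 0.0
```

Emit:
play_rows --series '[[0,[0,0,0],[0,0,0]],[0,[0,0,0],[0,0,0]],[0,[0,0,0],[0,0,0]],[0,[0,0,0],[0,0,0]],[0,[0,0,0],[0,0,0]]]' --force 60

```text
t: 30.15
tool_pos: [0.4461, -0.2154, 0.0115]
tool_rot: [-2.806, -0.496, -1.023]
contact_force: [-3.0, -0.4, 6.6]
opening: 0.055
grip_force: 63.9
```

Run:
```python
from h import *
p,r=pose();print(p,r.as_matrix()[:,2]); G=p-r.apply([0,0,.023]); c=np.array([.442,-.2158,.021])
x=tool(-70).as_matrix()[:,0]; print("roff",(G-c)@x,"zoff",G[2]-.021)
```

```text
[ 0.44606335 -0.21536603  0.01151563] [ 0.60566081  0.21604545 -0.76583246]
roff -0.010822895927857021 zoff 0.008129777096465212
```

Emit:
play_rows --series '[[0,[0.25,0,-0.3],[0,0,0]],[0,[0.3,0,-0.36],[0,0,0]],[0,[0.35,0,-0.4],[0,0,0]],[0,[-0.06,0,-0.02],[0,-0.94,0]],[0,[-0.06,0,-0.01],[0,-0.94,0]],[0,[-0.06,0,0],[0,-0.94,0]],[0,[-0.05,0,0.01],[0,-0.93,0]],[0,[-0.06,0,-0.02],[0,-0.94,0]]]'

```text
t: 31.15
tool_pos: [0.4323, -0.2187, 0.0752]
tool_rot: [-3.09, -0.544, -0.059]
contact_force: [-0.2, -0.1, -0.3]
opening: 0.0548
grip_force: 63.5
```

Emit:
play_rows --series '[[0,[-0.06,0,-0.01],[0,-0.94,0]],[0,[-0.06,0,0],[0,-0.94,0]],[0,[-0.06,0,0.02],[0,-0.93,0]],[0,[-0.06,0,-0.02],[0,-0.94,0]],[0,[-0.06,0,-0.01],[0,-0.94,0]],[0,[-0.06,0,0],[0,-0.94,0]],[0,[-0.05,0,0.01],[0,-0.93,0]],[0,[0,0,0],[0,0,0]]]'

```text
t: 32.15
tool_pos: [0.4148, -0.2244, 0.0803]
tool_rot: [2.678, 0.473, -1.253]
contact_force: [-0.1, -0.1, -0.6]
opening: 0.0547
grip_force: 63.5
```

Emit:
play_rows --series '[[0,[0.17,0,0.14],[0,0,0]],[0,[0.17,0,0.14],[0,0,0]],[0,[0.17,0,0.14],[0,0,0]],[0,[0.17,0,0.14],[0,0,0]],[0,[0.17,0,0.15],[0,0,0]],[0,[0.15,0,0.12],[0,0,0]],[0,[0,0,0],[0,0,0]]]'

```text
t: 33.02
tool_pos: [0.4151, -0.225, 0.0167]
tool_rot: [2.677, 0.471, -1.252]
contact_force: [0.6, 0.3, -1.3]
opening: 0.0548
grip_force: 63.5
```

Emit:
play_rows --series '[[0,[0.02,0,0.017],[0,0,0]],[0,[0.02,0,0.017],[0,0,0]],[0,[0,0,0],[0,0,0]]]'

```text
t: 33.4
tool_pos: [0.4158, -0.2253, 0.0151]
tool_rot: [2.678, 0.47, -1.249]
contact_force: [-0.4, 0.7, -1.2]
opening: 0.0544
grip_force: 63.5
```

Emit:
play_rows --series '[[0,[0.02,0,0.017],[0,0,0]],[0,[0.01,0,0.008],[0,0,0]],[0,[0,0,0],[0,0,0]]]'

```text
t: 33.78
tool_pos: [0.4156, -0.2252, 0.013]
tool_rot: [2.678, 0.47, -1.25]
contact_force: [-0.1, -0.7, -1.4]
opening: 0.0549
grip_force: 63.5
```

Emit:
play_rows --series '[[0,[0.01,0,0.008],[0,0,0]],[0,[0,0,0],[0,0,0]]]'

```text
t: 34.02
tool_pos: [0.4156, -0.2252, 0.0123]
tool_rot: [2.678, 0.47, -1.249]
contact_force: [-0.2, -0.2, -0.6]
opening: 0.0551
grip_force: 63.5
```

Emit:
play_rows --series '[[0,[0.02,0,0.016],[0,0,0]],[0,[0,0,0],[0,0,0]]]'

```text
t: 34.28
tool_pos: [0.4158, -0.2253, 0.0115]
tool_rot: [2.677, 0.47, -1.25]
contact_force: [-0.3, 0.8, 2.1]
opening: 0.055
grip_force: 63.6
```

Emit:
play_rows --series '[[0,[0.01,0,0.008],[0,0,0]],[0,[0,0,0],[0,0,0]]]'

```text
t: 34.52
tool_pos: [0.4158, -0.2253, 0.0115]
tool_rot: [2.677, 0.469, -1.251]
contact_force: [-0.1, 1.0, 6.5]
opening: 0.0548
grip_force: 64.0
```

Emit:
play_rows --series '[[0.75,[0,0,0],[0,0,0]],[1,[0,0,0],[0,0,0]],[1,[0,0,0],[0,0,0]],[1,[0,0,0],[0,0,0]],[1,[0,0,-0.3],[0,0,0]],[1,[0,0,-0.8],[0,0,0]],[1,[0,0,-1],[0,0,0]],[1,[-0.6,0,-0.5],[0,0,0]]]'

```text
t: 35.52
tool_pos: [0.4936, -0.1966, 0.1184]
tool_rot: [2.677, 0.472, -1.247]
contact_force: [-0.1, -0.3, 0.3]
opening: 0.0853
grip_force: 0.0
```

Run:
```python
from h import *
p,r=pose();print(p)
d=grab("top"); print(*covers(d),sep="\n")
p,r=plan(p,r,[.425,-.222,.1],tool(-70),8)
```

```text
[ 0.49364267 -0.19656325  0.11840911]
((312, 256, 22, 19), 233.5, array([ 4.24100e-01, -2.21600e-01,  5.60000e-02,  4.18000e-02,
       -7.04446e+01]))
((352, 245, 23, 21), 272.5, array([ 4.54100e-01, -3.38500e-01,  5.94000e-02,  4.43000e-02,
        6.47492e+01]))
[[1,[-0.08,0,0.17],[0,0.78,0]],[1,[-0.1,0,0.16],[0,0.78,0]],[1,[-0.12,0,0.15],[0,0.78,0]],[1,[-0.13,0,0.13],[0.01,0.78,0]],[1,[-0.15,0,0.12],[0,0.78,0]],[1,[-0.16,0,0.1],[0.01,0.78,0]],[1,[-0.17,0,0.09],[0,0.78,0]],[1,[-0.17,0.01,0.06],[0.01,0.79,0.01]]]
max 0.79
```

Measured B centre is (0.424, -0.2216), as predicted.

Emit:
play_rows --series '[[1,[-0.08,0,0.17],[0,0.78,0]],[1,[-0.1,0,0.16],[0,0.78,0]],[1,[-0.12,0,0.15],[0,0.78,0]],[1,[-0.13,0,0.13],[0,0.78,0]],[1,[-0.15,0,0.12],[0,0.78,0]],[1,[-0.16,0,0.1],[0,0.78,0]],[1,[-0.17,0,0.09],[0,0.78,0]],[1,[-0.17,0.01,0.06],[0,0.79,0]]]'

```text
t: 36.58
tool_pos: [0.4232, -0.2231, 0.1]
tool_rot: [3.09, 0.546, 0.007]
contact_force: [0.3, -1.2, -0.7]
opening: 0.0852
grip_force: 0.0
```

Emit:
play_rows --series '[[1,[0,0,0],[0,0,0]],[1,[0,0,0],[0,0,0]]]'

```text
t: 36.83
tool_pos: [0.4233, -0.2231, 0.0995]
tool_rot: [3.09, 0.545, -0.001]
contact_force: [0.1, -0.4, -0.1]
opening: 0.0854
grip_force: 0.0
```

Run:
```python
from h import *
p,r=pose();print(p,r.as_matrix()[:,2])
d=grab("top"); print(*covers(d),sep="\n")
c=[.4245,-.2217]
p,r=plan(p,r,[*c,.005],tool(-70),5)
p,r=plan(p,r,[*c,.12],tool(-70),3,0)
p,r=plan(p,r,[.474,.286,.12],tool(0),13,0)
```

```text
[ 0.42333072 -0.22308892  0.09951016] [ 8.96009168e-05 -4.02665963e-03 -9.99991889e-01]

[[1,[0.01,-0.01,0.38],[0.01,0,0]],[1,[0.01,0,0.38],[0,0,0]],[1,[0,0,0.38],[0.01,0,0]],[1,[0.01,-0.01,0.38],[0,0,0]],[1,[0,0,0.37],[0.01,0.01,0]]]
max 0.38
[[0,[0,0,-0.77],[0,0,0]],[0,[0,0,-0.76],[0,0,0]],[0,[0,0,-0.77],[0,0,0]]]
max 0.77
[[0,[0.34,-0.71,0],[0,0,-0.67]],[0,[0.4,-0.67,0],[0,0,-0.67]],[0,[0.46,-0.63,0],[0,0,-0.67]],[0,[0.52,-0.59,0],[0,0,-0.67]],[0,[0.58,-0.54,0],[0,0,-0.67]],[0,[0.62,-0.48,0],[0,0,-0.68]],[0,[0.67,-0.42,0],[0,0,-0.67]],[0,[0.7,-0.35,0],[0,0,-0.68]]]
[[0,[0.73,-0.29,0],[0,0,-0.67]],[0,[0.75,-0.21,0],[0,0,-0.68]],[0,[0.77,-0.14,0],[0,0,-0.67]],[0,[0.78,-0.07,0],[0,0,-0.68]],[0,[0.79,0,0],[0,0,-0.67]]]
max 0.79
```

Emit:
play_rows --series '[[1,[0.01,-0.01,0.38],[0,0,0]],[1,[0.01,0,0.38],[0,0,0]],[1,[0,0,0.38],[0,0,0]],[1,[0.01,-0.01,0.38],[0,0,0]],[1,[0,0,0.37],[0,0,0]],[1,[0,0,0],[0,0,0]]]'

```text
t: 37.62
tool_pos: [0.4233, -0.2206, 0.0027]
tool_rot: [3.093, 0.547, -0.006]
contact_force: [0.0, 0.1, 0.2]
opening: 0.0853
grip_force: 0.0
```

Emit:
play_rows --series '[[0,[0,0,0],[0,0,0]],[0,[0,0,0],[0,0,0]],[0,[0,0,0],[0,0,0]],[0,[0,0,0],[0,0,0]],[0,[0,0,0],[0,0,0]]]' --force 45

```text
t: 38.25
tool_pos: [0.4249, -0.2225, 0.0056]
tool_rot: [3.089, 0.544, 0.003]
contact_force: [1.7, 1.5, 6.2]
opening: 0.055
grip_force: 49.1
```

Emit:
play_rows --series '[[0,[0,0,-0.5],[0,0,0]],[0,[0,0,-0.9],[0,0,0]],[0,[0,0,-0.9],[0,0,0]],[0,[0.34,-0.71,0],[0,0,-0.67]],[0,[0.4,-0.67,0],[0,0,-0.67]],[0,[0.46,-0.63,0],[0,0,-0.67]],[0,[0.52,-0.59,0],[0,0,-0.67]],[0,[0.58,-0.54,0],[0,0,-0.67]]]'

```text
t: 39.25
tool_pos: [0.4418, -0.0248, 0.118]
tool_rot: [2.879, 1.25, -0.003]
contact_force: [0.9, -0.8, -0.8]
opening: 0.0549
grip_force: 48.4
```

Emit:
play_rows --series '[[0,[0.62,-0.48,0],[0,0,-0.68]],[0,[0.67,-0.42,0],[0,0,-0.67]],[0,[0.7,-0.35,0],[0,0,-0.68]],[0,[0.73,-0.29,0],[0,0,-0.67]],[0,[0.75,-0.21,0],[0,0,-0.68]],[0,[0.77,-0.14,0],[0,0,-0.67]],[0,[0.78,-0.07,0],[0,0,-0.68]],[0,[0.79,0,0],[0,0,-0.67]]]'

```text
t: 40.25
tool_pos: [0.4728, 0.2872, 0.1168]
tool_rot: [2.217, 2.223, -0.006]
contact_force: [0.1, -0.7, -1.6]
opening: 0.0551
grip_force: 48.4
```

Emit:
play_rows --series '[[0,[0,0,0.5],[0,0,0]],[0,[0,0,0.5],[0,0,0]],[0,[0,0,0],[0,0,0]],[0,[0,0,0],[0,0,0]]]'

```text
t: 40.75
tool_pos: [0.4736, 0.2861, 0.0682]
tool_rot: [2.22, 2.219, -0.003]
contact_force: [0.2, 1.1, -0.8]
opening: 0.0547
grip_force: 48.3
```

Run:
```python
from h import *
p,r=pose();print(p,down(p,r))
p,r=plan(p,r,[.474,.286,.014],tool(0),6,0)
```

```text
[0.4736455  0.28611129 0.06816871] -0.02709519822517647
[[0,[0,0,0.18],[0,0,0]],[0,[0,0,0.18],[0,0,0]],[0,[0,0,0.18],[0,0.01,0]],[0,[0,0,0.18],[0,0,0]],[0,[0,0,0.18],[0,0.01,0]],[0,[0,0.01,0.18],[0,0,0]]]
max 0.18
```

Emit:
play_rows --series '[[0,[0,0,0.18],[0,0,0]],[0,[0,0,0.18],[0,0,0]],[0,[0,0,0.18],[0,0,0]],[0,[0,0,0.18],[0,0,0]],[0,[0,0,0.18],[0,0,0]],[0,[0,0,0.17],[0,0,0]],[0,[0,0,0],[0,0,0]]]'

```text
t: 41.62
tool_pos: [0.4736, 0.2861, 0.0139]
tool_rot: [2.22, 2.22, -0.003]
contact_force: [0.1, 0.8, -0.6]
opening: 0.0551
grip_force: 48.5
```

Emit:
play_rows --series '[[0,[0,0,0.02],[0,0,0]],[0,[0,0,0],[0,0,0]]]'

```text
t: 41.88
tool_pos: [0.4736, 0.2861, 0.0135]
tool_rot: [2.22, 2.219, -0.003]
contact_force: [-1.9, -1.4, 2.3]
opening: 0.0547
grip_force: 49.0
```

Emit:
play_rows --series '[[0.75,[0,0,0],[0,0,0]],[0.85,[0,0,0],[0,0,0]],[1,[0,0,0],[0,0,0]],[1,[0,0,-0.3],[0,0,0]],[1,[0,0,-0.9],[0,0,0]],[1,[0,0,-1],[0,0,0]],[1,[0,0,0],[0,0,0]],[1,[0,0,0],[0,0,0]]]'

```text
t: 42.88
tool_pos: [0.4735, 0.2864, 0.1238]
tool_rot: [2.22, 2.219, -0.002]
contact_force: [-0.9, -0.0, 0.1]
opening: 0.0853
grip_force: 0.0
```

Run:
```python
from h import *
p,r=pose();print(p,down(p,r))
d=grab("top"); print(*covers(d),sep="\n")
az=-115.5; T=tool(az,40); a=P(az,40,[.4541,-.3388],-.006,.029)-T.apply([0,0,.085]); print(a)
p,r=plan(p,r,a,T,16)
```

```text
[0.47347775 0.2864217  0.12379619] -0.012263631662717616
((352, 245, 23, 21), 267.5, array([ 4.54500e-01, -3.39200e-01,  5.82000e-02,  4.31000e-02,
        6.46832e+01]))
[ 0.41271391 -0.31905985  0.07649476]
[[1,[-0.76,-0.08,0.06],[-0.31,0.2,0.86]],[1,[-0.76,0.01,0.04],[-0.31,0.2,0.86]],[1,[-0.76,0.1,0.02],[-0.31,0.2,0.86]],[1,[-0.74,0.19,0.01],[-0.31,0.2,0.86]],[1,[-0.71,0.28,0],[-0.31,0.2,0.86]],[1,[-0.67,0.36,-0.01],[-0.31,0.2,0.86]],[1,[-0.62,0.44,-0.01],[-0.31,0.2,0.86]],[1,[-0.56,0.51,-0.01],[-0.31,0.2,0.86]]]
[[1,[-0.5,0.58,0],[-0.31,0.2,0.86]],[1,[-0.43,0.63,0.02],[-0.31,0.2,0.86]],[1,[-0.35,0.68,0.03],[-0.32,0.2,0.86]],[1,[-0.26,0.71,0.06],[-0.31,0.2,0.86]],[1,[-0.18,0.74,0.08],[-0.32,0.2,0.86]],[1,[-0.09,0.75,0.11],[-0.32,0.2,0.86]],[1,[0,0.75,0.14],[-0.31,0.19,0.86]],[1,[0.08,0.74,0.18],[-0.32,0.2,0.85]]]
max 0.86
```

Emit:
play_rows --series '[[1,[-0.76,-0.08,0.06],[-0.31,0.2,0.86]],[1,[-0.76,0.01,0.04],[-0.31,0.2,0.86]],[1,[-0.76,0.1,0.02],[-0.31,0.2,0.86]],[1,[-0.74,0.19,0.01],[-0.31,0.2,0.86]],[1,[-0.71,0.28,0],[-0.31,0.2,0.86]],[1,[-0.67,0.36,-0.01],[-0.31,0.2,0.86]],[1,[-0.62,0.44,-0.01],[-0.31,0.2,0.86]],[1,[-0.56,0.51,-0.01],[-0.31,0.2,0.86]]]'

```text
t: 43.92
tool_pos: [0.4409, -0.0169, 0.0973]
tool_rot: [2.869, 0.877, 0.585]
contact_force: [0.6, 0.3, 0.1]
opening: 0.0855
grip_force: 0.0
```

Emit:
play_rows --series '[[1,[-0.5,0.58,0],[-0.31,0.2,0.86]],[1,[-0.43,0.63,0.02],[-0.31,0.2,0.86]],[1,[-0.35,0.68,0.03],[-0.32,0.2,0.86]],[1,[-0.26,0.71,0.06],[-0.31,0.2,0.86]],[1,[-0.18,0.74,0.08],[-0.32,0.2,0.86]],[1,[-0.09,0.75,0.11],[-0.32,0.2,0.86]],[1,[0,0.75,0.14],[-0.31,0.19,0.86]],[1,[0.08,0.74,0.18],[-0.32,0.2,0.85]]]'

```text
t: 44.92
tool_pos: [0.4116, -0.3196, 0.074]
tool_rot: [2.748, -0.629, 0.998]
contact_force: [0.3, 0.2, 0.7]
opening: 0.0851
grip_force: 0.0
```

Emit:
play_rows --series '[[1,[0,0,0],[0,0,0]],[1,[0,0,0],[0,0,0]]]'

```text
t: 45.18
tool_pos: [0.4123, -0.3181, 0.0746]
tool_rot: [2.751, -0.621, 0.997]
contact_force: [0.5, -0.1, -0.7]
opening: 0.0856
grip_force: 0.0
```

Run:
```python
from h import *
p,r=pose();print(p,down(p,r),r.as_matrix()[:,2],ctrl.get_obs()["q"].round(2))
d=grab("top"); print(*covers(d),sep="\n")
az=-115.5
p,r=plan(p,r,P(az,40,[.4543,-.339],-.006,.029),tool(az,40),6)
print(p)
```

```text
[ 0.41228965 -0.3180856   0.07455606] -115.42646330361596 [ 0.57855545 -0.27523695 -0.76780089] [-0.98 -0.43  2.42  0.6   0.62  0.63]
((351, 245, 24, 21), 268.5, array([ 4.54500e-01, -3.39200e-01,  5.85000e-02,  4.31000e-02,
        6.46831e+01]))
[[1,[0.01,0,0.28],[0,0,0]],[1,[0.01,0,0.28],[0,0,0]],[1,[0.01,0,0.28],[0,0,0]],[1,[0.01,0.01,0.28],[0,0.01,0]],[1,[0,0,0.28],[0,0,0]],[1,[0.01,0.01,0.28],[0,0.01,0.01]]]
max 0.28
[ 0.46221938 -0.34294514  0.01168833]
```

Emit:
play_rows --series '[[1,[0.01,0,0.28],[0,0,0]],[1,[0.01,0,0.28],[0,0,0]],[1,[0.01,0,0.28],[0,0,0]],[1,[0.01,0.01,0.28],[0,0.01,0]],[1,[0,0,0.28],[0,0,0]],[1,[0,0.01,0.28],[0,0,0]],[1,[0,0,0],[0,0,0]]]'

```text
t: 46.1
tool_pos: [0.4627, -0.3428, 0.0123]
tool_rot: [2.75, -0.619, 1.0]
contact_force: [-0.0, -0.6, 0.8]
opening: 0.0855
grip_force: 0.0
```

Emit:
play_rows --series '[[0,[0,0,0],[0,0,0]],[0,[0,0,0],[0,0,0]],[0,[0,0,0],[0,0,0]],[0,[0,0,0],[0,0,0]],[0,[0,0,0],[0,0,0]]]' --force 60

```text
t: 46.72
tool_pos: [0.4628, -0.3445, 0.014]
tool_rot: [2.746, -0.62, 1.003]
contact_force: [-3.4, 3.3, 5.7]
opening: 0.0547
grip_force: 64.8
```

Run:
```python
from h import *
p,r=pose();print(p,down(p,r),r.as_matrix()[:,2],ctrl.get_obs()["q"].round(2))
G=p-r.apply([0,0,.023]); x=tool(-115.5).as_matrix()[:,0]; print((G-[.4544,-.3391,.014])@x,G[2]-.014)
```

```text
[ 0.46280334 -0.34451431  0.01401563] -115.48574732055744 [ 0.58153475 -0.27869631 -0.76429425] [-0.91 -0.1   2.3   0.8   0.42  0.45]
-0.004916276831490539 0.017594401459487416
```

Emit:
play_rows --series '[[0,[0.25,0,-0.3],[0,0,0]],[0,[0.3,0,-0.36],[0,0,0]],[0,[0.35,0,-0.4],[0,0,0]],[0,[-0.06,0,-0.02],[0,-0.94,0]],[0,[-0.06,0,-0.01],[0,-0.94,0]],[0,[-0.06,0,0],[0,-0.94,0]],[0,[-0.05,0,0.01],[0,-0.93,0]],[0,[-0.06,0,-0.02],[0,-0.94,0]]]'

```text
t: 47.72
tool_pos: [0.4499, -0.3382, 0.0782]
tool_rot: [3.053, -0.691, 0.061]
contact_force: [-0.2, -0.3, -1.2]
opening: 0.0543
grip_force: 63.8
```

Emit:
play_rows --series '[[0,[-0.06,0,-0.01],[0,-0.94,0]],[0,[-0.06,0,0],[0,-0.94,0]],[0,[-0.06,0,0.02],[0,-0.93,0]],[0,[-0.06,0,-0.02],[0,-0.94,0]],[0,[-0.06,0,-0.01],[0,-0.94,0]],[0,[-0.06,0,0],[0,-0.94,0]],[0,[-0.05,0,0.01],[0,-0.93,0]],[0,[0,0,0],[0,0,0]]]'

```text
t: 48.72
tool_pos: [0.4331, -0.3298, 0.0826]
tool_rot: [-2.623, 0.593, 1.225]
contact_force: [0.4, 0.5, -1.4]
opening: 0.0547
grip_force: 63.9
```

Emit:
play_rows --series '[[0,[0.17,0,0.14],[0,0,0]],[0,[0.17,0,0.14],[0,0,0]],[0,[0.17,0,0.14],[0,0,0]],[0,[0.17,0,0.14],[0,0,0]],[0,[0.17,0,0.15],[0,0,0]],[0,[0.13,0,0.11],[0,0,0]],[0,[0,0,0],[0,0,0]],[0,[0,0,0],[0,0,0]]]'

```text
t: 49.72
tool_pos: [0.4338, -0.3306, 0.0217]
tool_rot: [-2.626, 0.595, 1.222]
contact_force: [0.2, -0.1, -0.8]
opening: 0.0545
grip_force: 63.9
```

Emit:
play_rows --series '[[0,[0.04,0,0.033],[0,0,0]],[0,[0.04,0,0.033],[0,0,0]],[0,[0,0,0],[0,0,0]]]'

```text
t: 50.1
tool_pos: [0.4335, -0.3303, 0.0161]
tool_rot: [-2.625, 0.595, 1.223]
contact_force: [-0.3, -0.0, -1.2]
opening: 0.0545
grip_force: 63.9
```

Emit:
play_rows --series '[[0,[0.015,0,0.012],[0,0,0]],[0,[0,0,0],[0,0,0]]]'

```text
t: 50.35
tool_pos: [0.4336, -0.3304, 0.0152]
tool_rot: [-2.625, 0.595, 1.223]
contact_force: [0.2, 0.9, -0.9]
opening: 0.0547
grip_force: 63.9
```

Emit:
play_rows --series '[[0,[0.015,0,0.012],[0,0,0]],[0,[0,0,0],[0,0,0]]]'

```text
t: 50.6
tool_pos: [0.4336, -0.3304, 0.0143]
tool_rot: [-2.625, 0.595, 1.223]
contact_force: [0.9, 0.9, -1.3]
opening: 0.0549
grip_force: 63.9
```

Emit:
play_rows --series '[[0,[0.015,0,0.012],[0,0,0]],[0,[0,0,0],[0,0,0]]]'

```text
t: 50.85
tool_pos: [0.4336, -0.3304, 0.0132]
tool_rot: [-2.625, 0.595, 1.223]
contact_force: [0.2, -0.9, -1.4]
opening: 0.0547
grip_force: 63.9
```

Emit:
play_rows --series '[[0,[0.015,0,0.012],[0,0,0]],[0,[0,0,0],[0,0,0]]]'

```text
t: 51.1
tool_pos: [0.4337, -0.3306, 0.0128]
tool_rot: [-2.625, 0.595, 1.223]
contact_force: [-0.3, 0.0, 1.5]
opening: 0.0546
grip_force: 64.0
```

Emit:
play_rows --series '[[0.75,[0,0,0],[0,0,0]],[1,[0,0,0],[0,0,0]],[1,[0,0,0],[0,0,0]],[1,[0,0,0],[0,0,0]],[1,[0,0,-0.3],[0,0,0]],[1,[0,0,-0.8],[0,0,0]],[1,[0,0,-1],[0,0,0]],[1,[-0.6,0,-0.5],[0,0,0]]]'

```text
t: 52.1
tool_pos: [0.508, -0.3656, 0.1197]
tool_rot: [-2.626, 0.594, 1.222]
contact_force: [-0.1, -0.5, -0.3]
opening: 0.0856
grip_force: 0.0
```

Run:
```python
from h import *
p,r=pose();print(p)
d=grab("top"); print(*covers(d,z=.042,am=80),sep="\n")
az=-115.5;c=[.4337,-.3306]
T=tool(az,40); a=P(az,40,c,-.011,.028)-T.apply([0,0,.09])
p,r=plan(p,r,a+[0,0,.03],T,13)
```

```text
[ 0.50799381 -0.36562646  0.11973274]

[[1,[-0.12,0,0.17],[0,0.86,0]],[1,[-0.14,0,0.15],[0,0.86,0]],[1,[-0.16,0,0.14],[0,0.86,0]],[1,[-0.18,0,0.12],[0,0.87,0]],[1,[-0.19,0,0.09],[0,0.86,0]],[1,[-0.2,0,0.07],[0,0.87,0]],[1,[-0.2,0,0.05],[0,0.86,0]],[1,[-0.21,0,0.02],[0,0.87,0]]]
[[1,[-0.21,0,0],[0,0.86,0]],[1,[-0.21,0,-0.03],[0,0.87,0]],[1,[-0.2,0,-0.05],[0,0.86,0]],[1,[-0.2,0,-0.08],[0,0.87,0.01]],[1,[-0.18,0.01,-0.1],[0.01,0.86,0]]]
max 0.87
```

Emit:
play_rows --series '[[1,[-0.12,0,0.17],[0,0.86,0]],[1,[-0.14,0,0.15],[0,0.86,0]],[1,[-0.16,0,0.14],[0,0.86,0]],[1,[-0.18,0,0.12],[0,0.87,0]],[1,[-0.19,0,0.09],[0,0.86,0]],[1,[-0.2,0,0.07],[0,0.87,0]],[1,[-0.2,0,0.05],[0,0.86,0]],[1,[-0.21,0,0.02],[0,0.87,0]]]'

```text
t: 53.15
tool_pos: [0.4308, -0.3292, 0.1142]
tool_rot: [3.037, -0.687, 0.15]
contact_force: [-0.2, 0.3, 0.2]
opening: 0.0856
grip_force: 0.0
```

Emit:
play_rows --series '[[1,[-0.21,0,0],[0,0.86,0]],[1,[-0.21,0,-0.03],[0,0.87,0]],[1,[-0.2,0,-0.05],[0,0.86,0]],[1,[-0.2,0,-0.08],[0,0.87,0]],[1,[-0.18,0.01,-0.1],[0,0.86,0]],[1,[0,0,0],[0,0,0]],[1,[0,0,0],[0,0,0]]]'

```text
t: 54.02
tool_pos: [0.3838, -0.3078, 0.1105]
tool_rot: [2.747, -0.62, 0.998]
contact_force: [0.1, -0.8, 0.6]
opening: 0.0855
grip_force: 0.0
```

Run:
```python
from h import *
p,r=pose();print(p,down(p,r),r.as_matrix()[:,2],ctrl.get_obs()["q"].round(2))
d=grab("top"); s=grab("scene"); print(*covers(d,z=.042,am=80),sep="\n")
cv2.imwrite("pics/s6.png",np.hstack([cv2.resize(s["color"][140:230,200:300],(400,360)),cv2.resize(d["color"][220:290,315:400],(400,360))]))
az=-115.5
p,r=plan(p,r,P(az,40,[.4337,-.3306],-.011,.028),tool(az,40),6)
```

```text
[ 0.3837617  -0.30784783  0.1105425 ] -115.5003546545816 [ 0.57886496 -0.2786287  -0.76634288] [-1.04 -0.63  2.47  0.54  0.76  0.68]
((350, 254, 22, 17), 187.0, array([ 4.3300e-01, -3.3000e-01,  5.8700e-02,  2.9600e-02,  6.4726e+01]))
[[1,[-0.06,0,0.38],[0,0,0]],[1,[-0.07,-0.01,0.38],[0,0,0]],[1,[-0.06,0,0.38],[0,0,0]],[1,[-0.07,-0.01,0.38],[0.01,0,0]],[1,[-0.06,0,0.38],[0,0,0.01]],[1,[-0.07,0,0.39],[0.01,0,0]]]
max 0.39
```

View pics/s6.png

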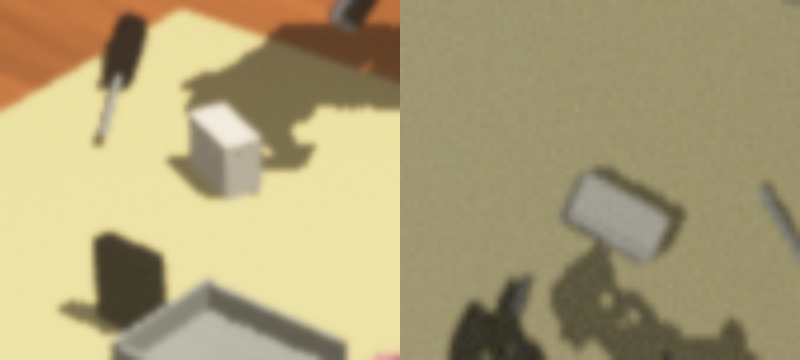

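C stands on its side at the predicted place, (0.433, -0.330). Now the second grasp.

Emit:
play_rows --series '[[1,[-0.06,0,0.38],[0,0,0]],[1,[-0.07,-0.01,0.38],[0,0,0]],[1,[-0.06,0,0.38],[0,0,0]],[1,[-0.07,-0.01,0.38],[0,0,0]],[1,[-0.06,0,0.38],[0,0,0]],[1,[-0.06,0,0.36],[0,0,0]],[1,[0,0,0],[0,0,0]]]'

```text
t: 55.0
tool_pos: [0.4366, -0.3308, 0.0088]
tool_rot: [2.752, -0.62, 0.996]
contact_force: [0.1, 0.3, -0.4]
opening: 0.0855
grip_force: 0.0
```

Emit:
play_rows --series '[[0,[0,0,0],[0,0,0]],[0,[0,0,0],[0,0,0]],[0,[0,0,0],[0,0,0]],[0,[0,0,0],[0,0,0]],[0,[0,0,0],[0,0,0]]]' --force 60

```text
t: 55.62
tool_pos: [0.4362, -0.3316, 0.0111]
tool_rot: [2.747, -0.621, 1.0]
contact_force: [-3.4, 2.8, 7.2]
opening: 0.0549
grip_force: 64.4
```

Run:
```python
from h import *
p,r=pose();print(p,down(p,r))
G=p-r.apply([0,0,.023]); x=tool(-115.5).as_matrix()[:,0]; print((G-[.4335,-.3303,.021])@x,G[2]-.021)
```

```text
[ 0.43619223 -0.33161781  0.01105972] -115.50882089350432
-0.011799512129055306 0.007668032512013565
```

Emit:
play_rows --series '[[0,[0.25,0,-0.3],[0,0,0]],[0,[0.3,0,-0.36],[0,0,0]],[0,[0.35,0,-0.4],[0,0,0]],[0,[-0.06,0,-0.02],[0,-0.94,0]],[0,[-0.06,0,-0.01],[0,-0.94,0]],[0,[-0.06,0,0],[0,-0.94,0]],[0,[-0.05,0,0.01],[0,-0.93,0]],[0,[-0.06,0,-0.02],[0,-0.94,0]]]'

```text
t: 56.62
tool_pos: [0.4231, -0.3248, 0.0747]
tool_rot: [3.054, -0.691, 0.056]
contact_force: [0.8, -0.5, -1.2]
opening: 0.0548
grip_force: 63.5
```

Emit:
play_rows --series '[[0,[-0.06,0,-0.01],[0,-0.94,0]],[0,[-0.06,0,0],[0,-0.94,0]],[0,[-0.06,0,0.02],[0,-0.93,0]],[0,[-0.06,0,-0.02],[0,-0.94,0]],[0,[-0.06,0,-0.01],[0,-0.94,0]],[0,[-0.06,0,0],[0,-0.94,0]],[0,[-0.05,0,0.01],[0,-0.93,0]],[0,[0,0,0],[0,0,0]]]'

```text
t: 57.62
tool_pos: [0.4064, -0.3165, 0.0795]
tool_rot: [-2.62, 0.593, 1.229]
contact_force: [0.6, -0.1, -1.6]
opening: 0.055
grip_force: 63.6
```

Emit:
play_rows --series '[[0,[0.17,0,0.14],[0,0,0]],[0,[0.17,0,0.14],[0,0,0]],[0,[0.17,0,0.14],[0,0,0]],[0,[0.17,0,0.14],[0,0,0]],[0,[0.17,0,0.15],[0,0,0]],[0,[0.15,0,0.12],[0,0,0]],[0,[0,0,0],[0,0,0]],[0,[0,0,0],[0,0,0]]]'

```text
t: 58.62
tool_pos: [0.4072, -0.3173, 0.0172]
tool_rot: [-2.623, 0.595, 1.226]
contact_force: [-0.1, -0.7, -0.7]
opening: 0.055
grip_force: 63.6
```

Emit:
play_rows --series '[[0,[0.02,0,0.017],[0,0,0]],[0,[0.02,0,0.017],[0,0,0]],[0,[0,0,0],[0,0,0]]]'

```text
t: 59.0
tool_pos: [0.407, -0.3172, 0.0144]
tool_rot: [-2.623, 0.594, 1.226]
contact_force: [0.3, -0.0, -0.5]
opening: 0.0549
grip_force: 63.6
```

Emit:
play_rows --series '[[0,[0.02,0,0.016],[0,0,0]],[0,[0,0,0],[0,0,0]]]'

```text
t: 59.25
tool_pos: [0.407, -0.3172, 0.0131]
tool_rot: [-2.623, 0.594, 1.226]
contact_force: [0.2, -0.6, -1.6]
opening: 0.055
grip_force: 63.6
```

Emit:
play_rows --series '[[0,[0.015,0,0.012],[0,0,0]],[0,[0,0,0],[0,0,0]]]'

```text
t: 59.5
tool_pos: [0.4071, -0.3173, 0.0124]
tool_rot: [-2.623, 0.594, 1.226]
contact_force: [-0.7, -0.6, 0.9]
opening: 0.0549
grip_force: 63.6
```

Emit:
play_rows --series '[[0,[0.01,0,0.008],[0,0,0]],[0,[0,0,0],[0,0,0]]]'

```text
t: 59.75
tool_pos: [0.4071, -0.3173, 0.0124]
tool_rot: [-2.622, 0.594, 1.227]
contact_force: [-0.4, 0.2, 5.0]
opening: 0.055
grip_force: 63.9
```

Emit:
play_rows --series '[[0.75,[0,0,0],[0,0,0]],[1,[0,0,0],[0,0,0]],[1,[0,0,0],[0,0,0]],[1,[0,0,0],[0,0,0]],[1,[0,0,-0.3],[0,0,0]],[1,[0,0,-0.8],[0,0,0]],[1,[0,0,-1],[0,0,0]],[1,[-0.6,0,-0.5],[0,0,0]]]'

```text
t: 60.75
tool_pos: [0.4818, -0.3526, 0.1189]
tool_rot: [-2.625, 0.594, 1.225]
contact_force: [-1.0, -0.2, -0.2]
opening: 0.0852
grip_force: 0.0
```

Run:
```python
from h import *
p,r=pose();print(p)
d=grab("top"); print(*covers(d,am=80),sep="\n")
p,r=plan(p,r,[.416,-.3216,.1],tool(-115.5),8)
```

```text
[ 0.48175417 -0.35260133  0.11890453]

[[1,[-0.08,0,0.17],[0,0.78,0]],[1,[-0.1,0,0.16],[0,0.78,0]],[1,[-0.12,0,0.15],[0,0.78,0]],[1,[-0.13,0,0.13],[0,0.78,0]],[1,[-0.14,0,0.12],[0,0.78,0]],[1,[-0.16,0,0.1],[0,0.78,0]],[1,[-0.17,0,0.09],[0.01,0.79,0]],[1,[-0.17,0,0.07],[0,0.78,0]]]
max 0.79
```

Emit:
play_rows --series '[[1,[-0.08,0,0.17],[0,0.78,0]],[1,[-0.1,0,0.16],[0,0.78,0]],[1,[-0.12,0,0.15],[0,0.78,0]],[1,[-0.13,0,0.13],[0,0.78,0]],[1,[-0.14,0,0.12],[0,0.78,0]],[1,[-0.16,0,0.1],[0,0.78,0]],[1,[-0.17,0,0.09],[0,0.79,0]],[1,[-0.17,0,0.07],[0,0.78,0]]]'

```text
t: 61.8
tool_pos: [0.4146, -0.321, 0.1005]
tool_rot: [3.061, -0.692, 0.005]
contact_force: [-0.6, 1.1, 0.9]
opening: 0.0856
grip_force: 0.0
```

Emit:
play_rows --series '[[1,[0,0,0],[0,0,0]],[1,[0,0,0],[0,0,0]]]'

```text
t: 62.05
tool_pos: [0.415, -0.3213, 0.1003]
tool_rot: [3.062, -0.693, -0.002]
contact_force: [0.2, 0.1, -1.0]
opening: 0.0856
grip_force: 0.0
```

Run:
```python
from h import *
p,r=pose();print(p,r.as_matrix()[:,2])
d=grab("top"); print(*covers(d,am=80),sep="\n")
c=[.416,-.3216]
p,r=plan(p,r,[*c,.006],tool(-115.5),5)
p,r=plan(p,r,[*c,.121],tool(-115.5),3,0)
p,r=plan(p,r,[.474,.204,.12],tool(0),16,0)
```

```text
[ 0.41500355 -0.32125292  0.10032575] [-0.00146799 -0.00169305 -0.99999749]

[[1,[0,0,0.38],[0,0,0]],[1,[0.01,0,0.38],[0,0,0]],[1,[0,0,0.38],[0.01,0,0]],[1,[0.01,0,0.37],[0,0,0]],[1,[0,-0.01,0.38],[0.01,0,0]]]
max 0.38
[[0,[0,0,-0.77],[0,0,0]],[0,[0,0,-0.77],[0,0,0]],[0,[0,0,-0.76],[0,0,0]]]
max 0.77
[[0,[-0.22,-0.62,0],[0,0,-0.9]],[0,[-0.14,-0.65,0],[0,0,-0.9]],[0,[-0.05,-0.66,0],[0,0,-0.9]],[0,[0.03,-0.66,0],[0,0,-0.9]],[0,[0.11,-0.65,0],[0,0,-0.9]],[0,[0.19,-0.63,0],[0,0,-0.9]],[0,[0.27,-0.6,0],[0,0,-0.9]],[0,[0.34,-0.57,0],[0,0,-0.9]]]
[[0,[0.41,-0.52,0],[0,0,-0.9]],[0,[0.47,-0.46,0],[0,0,-0.91]],[0,[0.53,-0.4,0],[0,0,-0.9]],[0,[0.57,-0.33,0],[0,0,-0.91]],[0,[0.61,-0.25,0.01],[0,0,-0.9]],[0,[0.64,-0.18,0],[0,0,-0.91]],[0,[0.65,-0.09,0.01],[0,0,-0.9]],[0,[0.67,-0.01,0],[0,-0.01,-0.91]]]
max 0.91
```

Emit:
play_rows --series '[[1,[0,0,0.38],[0,0,0]],[1,[0.01,0,0.38],[0,0,0]],[1,[0,0,0.38],[0,0,0]],[1,[0.01,0,0.37],[0,0,0]],[1,[0,-0.01,0.36],[0,0,0]],[1,[0,0,0],[0,0,0]]]'

```text
t: 62.85
tool_pos: [0.4139, -0.3193, 0.0034]
tool_rot: [-3.063, 0.693, 0.008]
contact_force: [-0.6, -0.4, 0.5]
opening: 0.0852
grip_force: 0.0
```

Emit:
play_rows --series '[[0,[0,0,0],[0,0,0]],[0,[0,0,0],[0,0,0]],[0,[0,0,0],[0,0,0]],[0,[0,0,0],[0,0,0]],[0,[0,0,0],[0,0,0]]]' --force 45

```text
t: 63.48
tool_pos: [0.4159, -0.3214, 0.007]
tool_rot: [3.062, -0.693, 0.001]
contact_force: [-0.7, -0.1, 5.9]
opening: 0.055
grip_force: 49.4
```

Emit:
play_rows --series '[[0,[0,0,-0.5],[0,0,0]],[0,[0,0,-0.9],[0,0,0]],[0,[0,0,-0.9],[0,0,0]],[0,[0,0,0],[0,0,0]]]'

```text
t: 63.98
tool_pos: [0.4172, -0.3223, 0.125]
tool_rot: [3.059, -0.692, 0.008]
contact_force: [-0.2, 0.3, -0.6]
opening: 0.0552
grip_force: 48.8
```

Emit:
play_rows --series '[[0,[-0.22,-0.62,0],[0,0,-0.9]],[0,[-0.14,-0.65,0],[0,0,-0.9]],[0,[-0.05,-0.66,0],[0,0,-0.9]],[0,[0.03,-0.66,0],[0,0,-0.9]],[0,[0.11,-0.65,0],[0,0,-0.9]],[0,[0.19,-0.63,0],[0,0,-0.9]],[0,[0.27,-0.6,0],[0,0,-0.9]],[0,[0.34,-0.57,0],[0,0,-0.9]]]'

```text
t: 64.97
tool_pos: [0.4429, -0.0564, 0.1182]
tool_rot: [-3.016, -0.874, 0.008]
contact_force: [-0.3, -0.6, -1.0]
opening: 0.0548
grip_force: 48.8
```

Emit:
play_rows --series '[[0,[0.41,-0.52,0],[0,0,-0.9]],[0,[0.47,-0.46,0],[0,0,-0.91]],[0,[0.53,-0.4,0],[0,0,-0.9]],[0,[0.57,-0.33,0],[0,0,-0.91]],[0,[0.61,-0.25,0.01],[0,0,-0.9]],[0,[0.64,-0.18,0],[0,0,-0.91]],[0,[0.65,-0.09,0.01],[0,0,-0.9]],[0,[0.67,-0.01,0],[0,0,-0.91]]]'

```text
t: 65.97
tool_pos: [0.472, 0.2059, 0.1168]
tool_rot: [-2.214, -2.225, 0.008]
contact_force: [0.5, -0.4, -0.1]
opening: 0.0555
grip_force: 48.8
```

Emit:
play_rows --series '[[0,[0,0,0.5],[0,0,0]],[0,[0,0,0.5],[0,0,0]],[0,[0,0,0],[0,0,0]],[0,[0,0,0],[0,0,0]]]'

```text
t: 66.47
tool_pos: [0.4731, 0.205, 0.0689]
tool_rot: [-2.22, -2.221, 0.004]
contact_force: [-0.1, 0.6, -1.4]
opening: 0.0548
grip_force: 48.7
```

Run:
```python
from h import *
p,r=pose();print(p,down(p,r))
d=grab("top"); print("on board:",*covers(d,35,90,(105,222,197,268),.036),sep="\n")
p,r=plan(p,r,[.474,.204,.0145],tool(0),6,0)
```

```text
[0.47309186 0.20503637 0.06892369] 0.018147931688071904
on board:
((105, 225, 15, 35), 322.0, array([0.4735, 0.3834, 0.0977, 0.0401, 1.4138]))
[[0,[0,0,0.18],[0,0,0]],[0,[0,0,0.18],[0,0,0]],[0,[0,0.01,0.18],[0,0,0]],[0,[-0.01,0,0.18],[-0.01,0,0]],[0,[0,0.01,0.18],[0,0,0]],[0,[-0.01,0,0.19],[-0.01,0.01,0]]]
max 0.19
```

Emit:
play_rows --series '[[0,[0,0,0.18],[0,0,0]],[0,[0,0,0.18],[0,0,0]],[0,[0,0,0.18],[0,0,0]],[0,[0,0,0.18],[0,0,0]],[0,[0,0.01,0.18],[0,0,0]],[0,[0,0,0.17],[0,0,0]],[0,[0,0,0],[0,0,0]]]'

```text
t: 67.4
tool_pos: [0.4738, 0.2052, 0.0153]
tool_rot: [-2.22, -2.221, 0.003]
contact_force: [0.3, -0.2, -1.4]
opening: 0.0548
grip_force: 49.0
```

Emit:
play_rows --series '[[0,[0,0,0.02],[0,0,0]],[0,[0,0,0],[0,0,0]]]'

```text
t: 67.65
tool_pos: [0.4739, 0.2052, 0.0149]
tool_rot: [-2.22, -2.222, 0.003]
contact_force: [-1.1, -0.8, 1.6]
opening: 0.0551
grip_force: 49.3
```

Contact. I'll release, lift and back off so the cameras can see.

Emit:
play_rows --series '[[0.75,[0,0,0],[0,0,0]],[0.85,[0,0,0],[0,0,0]],[1,[0,0,0],[0,0,0]],[1,[0,0,-0.3],[0,0,0]],[1,[0,0,-0.9],[0,0,0]],[1,[0,0,-1],[0,0,0]],[1,[0,0,-1],[0,0,0]],[1,[-0.9,0,0],[0,0,0]]]'

```text
t: 68.65
tool_pos: [0.4775, 0.1619, 0.1821]
tool_rot: [2.212, 2.222, 0.013]
contact_force: [-0.1, -0.4, -0.7]
opening: 0.0851
grip_force: 0.0
```

Emit:
play_rows --series '[[1,[-1,0,0],[0,0,0]],[1,[-1,0,0],[0,0,0]],[1,[-1,0,0],[0,0,0]],[1,[-1,0,0],[0,0,0]],[1,[-1,0,0],[0,0,0]],[1,[0,0,0],[0,0,0]]]'

```text
t: 69.4
tool_pos: [0.4743, -0.0924, 0.1762]
tool_rot: [2.226, 2.216, -0.002]
contact_force: [0.1, 0.3, -0.4]
opening: 0.0855
grip_force: 0.0
```

Run:
```python
from h import *
d=grab("top"); s=grab("scene"); im=d["color"]
cv2.imwrite("pics/f1.png",np.vstack([cv2.resize(im[130:280,90:430],(800,353)),cv2.resize(s["color"][200:320,330:540],(420,240))[:, :].copy() if 0 else np.hstack([cv2.resize(s["color"][210:310,390:540],(400,240)),cv2.resize(s["color"][195:300,225:390],(400,240))])]))
hsv=cv2.cvtColor(im,cv2.COLOR_BGR2HSV); m=np.zeros(hsv.shape[:2],np.uint8); m[222:268,103:197]=(hsv[222:268,103:197,2]>125)&(hsv[222:268,103:197,1]<45)
m=cv2.morphologyEx(m,cv2.MORPH_OPEN,np.ones((5,5)))
for c in blobs(m,80): print(cv2.boundingRect(c),rect(d,c,.036))
print(ctrl.get_obs()["t"])
```

```text
(167, 234, 16, 12) [ 4.84900e-01  2.06400e-01  4.34000e-02  3.17000e-02 -8.85997e+01]
(139, 233, 16, 13) [ 4.84400e-01  2.86800e-01  4.34000e-02  3.46000e-02 -8.86161e+01]
(109, 232, 16, 12) [ 4.86600e-01  3.72700e-01  4.33000e-02  3.17000e-02 -8.85967e+01]
69.5
```

View pics/f1.png

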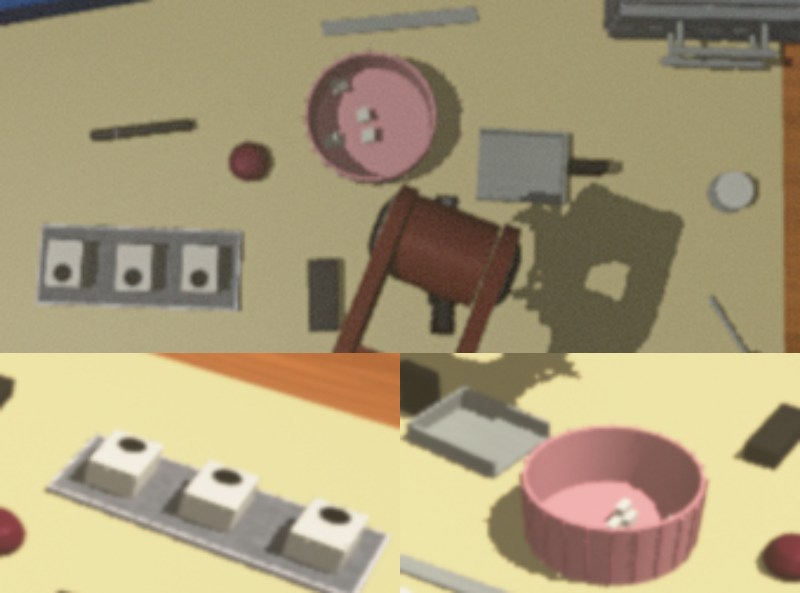

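All three covers sit flat on the board with their windows up, the nearest about 18 mm inside the board's end. The tray is empty and flat, all four offcuts are in the basket, and the bystanders look untouched. Handing in.

```bash
python3 -c "
from station import ctrl
print(ctrl.finish_job())"
```

```text
the job is handed in; nothing more can be done
None
```

The job is handed in: all four offcuts are in the basket, the empty tray is flat on the bench, and all three covers lie flat and side by side on the drying board, windows up (two had to be turned over).

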